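# Load the tasting shuttle and send it to the next station

### The arm

A 6-joint arm with a two-finger parallel gripper is mounted at the origin on the work surface. World frame = base frame: x ahead of the robot, y to its left, z up, the work surface at z = 0. Lengths are in mm, angles in rad, forces in N, time in s.
With the tool pointing down it reaches from about 400 to 925 mm from the base axis. Payload 12.5 kg.
Tool frame: the origin (TCP) lies midway between the tips of the shut fingers; the grasp point (between the pads) lies 19 mm behind it; z points along the fingers, y is the direction in which the jaws open and shut (so a half turn about z gives the same grasp; the last joint's range is limited). The gripper opens to 95 mm and grips with 3 to 60 N. Pads are 20 mm wide; open, the fingers measure 119 mm over their backs; the gripper's body (75 mm by 180 mm) begins 59 mm behind the grasp point.
Start: joints at [-1.365, 0.491, 1.559, -0, 1.092, -0.106], TCP at [191.756, -594.875, 214.661] pointing down, gripper open.
Joint ranges: [-3.1, 3.1], [-0.84, 2.19], [0.05, 2.79], [-1.13, 4.28], [0.06, 2.93], [-2.69, 2.69]. Speed limits (rad/s): [2.22, 2.22, 2.79, 3.14, 3.14, 3.14].

### API

Orientations are given as [roll, pitch, yaw] about the fixed x, y, z axes, in that order (R = Rz(yaw) Ry(pitch) Rx(roll)).
In Python, from cell import * gives the robot as it stands. The module is installed in compiled form; this text tells all that it offers.
- The arm moves only by the tool carry_out, never from a script. Its argument "moves" is a list of rows, each an object of numbers: "dx", "dy", "dz": the shift along the tool's x, y, z in m; "twist": the turn about the tool's z in degrees. A call has 1 to 5 rows; each row is the pose to reach, as a shift and turn from the pose commanded when the call began, along the tool's axes at that moment; what a row does not reach only later rows make up. A row lasts 1/10 s, in which the tool goes at most 50 mm and 8.59 degrees, less where a joint would pass 70% of its speed; a pose out of reach is approached as far as the arm can. A call with a gripper value outside its range is refused whole. "grip" is the finger opening in m, from 0 to 0.0951, set as the call begins (left out, the last holds). The fingers move at their own pace and stop on an object; the grip force is fixed at half the most. Time passes only in rows, so rows that repeat a pose let the fingers close. It gives the time, the measured TCP pose, the force and the opening at its end, in the units of the state.
- state(): the state, without advancing time (a new reading comes with each control period).
- read_camera(name): name is "side" or "top"; returns (picture, depth): 384x512x3 uint8, red, green, blue; 384x512 float32, mm along the optical axis (not along the pixel's ray), 0 where there is no reading.
- camera_info(name): a dict with "mtx" (3x3 intrinsics, pixels), "R" (3x3) and "t" (3): a world point X has camera coordinates R X + t. Camera axes: x right, y down, z forward; pixel columns grow to the right and rows downward; lengths in mm; the calibration is good to about 2 mm. A picture is of the moment at which its call begins. camera_info takes no time and is no camera call.
- job_done(): hands the job in, once; it reports no verdict.
The state is a dict: "t": time; "joints": joint angles; "qvel": joint speeds; "tau": joint torques, N m; "eef_pos": TCP position; "tcp_rot": TCP orientation; "ft_force": force on the tool from outside, world axes, zero at the start; "moment": the same for the moment, N m; "opening": opening from 0.0 (shut) to 1.0 (fully open).
Only numpy, scipy, OpenCV 4.12 (cv2) and the standard library are available. Lean on these libraries where they do the work, as an engineer would, in place of code of your own. Each camera call takes 0.05 s, during which the arm holds its last target. There are 200 camera calls.

### The job

Ready the next tasting: with the shuttle in its first station, swing its hold-down lever wide open, stand every small round copper tea tin from the turntable upright on the floor of the shuttle's tray, and swing the lever fully shut over them. Only then slide the shuttle along its rail to the next station, the middle one, and leave it clicked home in the detent there with the tins still standing in it and the lever shut. Leave everything else on the shelf where it is.

Things in the scene. Friction and masses are not known exactly. Their poses are not given: they have to be found in the camera images.
- tray (a point): Centre of the shuttle's tray floor (top face), 36 mm above the shelf. The shuttle is a walnut tray on a rail; it cannot lift off. Frame: z up; y along the rail, +y to the lever's pivot, -y to the push post and next stations; -x faces the robot. Floor inside the lips: 60 mm (x) by 240 mm (y); lips 5 to 6 mm thick, 20 mm high. The shuttle moves to frame -y as shuttle grows.
- post (a point): Centre of the top of the shuttle's push post: an upright round brass post, 16 mm in diameter, 52 mm tall, standing on a tongue beyond the tray's -y end, on the centre line 162 mm from the tray's centre (its foot level with the tray floor; 28 mm clear of the tray's end wall). Moves with the shuttle.
- pivot (a point): Top of the lever's vertical pivot axis, 70 mm above the tray floor, on the tray's centre line 145 mm to +y of the tray's centre. Moves with the shuttle.
- knob (a point): Centre of the top of the lever's knob: an upright round walnut knob 16 mm in diameter and 42 mm tall standing on the lever bar, 145 mm from the pivot axis; its top is 112 mm above the tray floor. With the lever shut it is over the tray's centre.
- lever (a joint): Angle (rad) of the hold-down lever: a brass bar 16 mm wide, 10 mm thick, reaching 245 mm from its vertical pivot, its underside 60 mm above the tray floor (6 mm over the tins). 0 = fully shut, along the tray over the tins' middles; grows as it swings level towards the robot (clockwise from above) to a stop at 1.6, fully open. Friction about 0.1 N m: stays where left; shut, it blocks loading.
- shuttle (a joint): Travel (m) along the rail: 0 in the first station (start), 0.130 in the middle (next), 0.260 in the last; end stops at -0.008, 0.268. Each station is a spring detent: about 5 to 10 N to click in or out, draws home from about 6 mm either side; in between, friction about 1 N. A round brass stud on the plank's front edge marks each station; a brass pointer on the tray's front meets it when home.
- turntable: Round walnut turntable, 250 mm in diameter, its top 14 mm above the shelf top; it is locked and does not turn. Origin on the shelf top under its centre. The tins start on it.
- tin1: A small round copper tea tin, 38 mm in diameter and 54 mm tall with a dark seam line round it and a heavy foot, 80 to 170 g, standing on the turntable. Origin at the centre of its underside, z up. Three to five of the five tins are present.
- tin2: A small round copper tea tin, 38 mm in diameter and 54 mm tall with a dark seam line round it and a heavy foot, 80 to 170 g, standing on the turntable. Origin at the centre of its underside, z up. Three to five of the five tins are present.
- tin3: A small round copper tea tin, 38 mm in diameter and 54 mm tall with a dark seam line round it and a heavy foot, 80 to 170 g, standing on the turntable. Origin at the centre of its underside, z up. Three to five of the five tins are present.
- tin4: A small round copper tea tin, 38 mm in diameter and 54 mm tall with a dark seam line round it and a heavy foot, 80 to 170 g, standing on the turntable. Origin at the centre of its underside, z up. Three to five of the five tins are present.
- tin5: A small round copper tea tin, 38 mm in diameter and 54 mm tall with a dark seam line round it and a heavy foot, 80 to 170 g, standing on the turntable. Origin at the centre of its underside, z up. Three to five of the five tins are present.
- caddy: Tall brown ceramic tea caddy with an ivory lid, 78 mm in diameter, 147 mm tall; a bystander to leave alone. Origin at the centre of its underside.
- kettle_lid: Cast-iron kettle lid, 104 mm in diameter, 39 mm tall with its knob; a bystander to leave alone. Origin at the centre of its underside.
- whisk: Bamboo tea whisk standing on its tines, 62 mm in diameter, 100 mm tall; a bystander to leave alone. Origin at the centre of its underside.
- incense_box: Celadon incense box shaped like a persimmon, 68 mm in diameter, 51 mm tall; a bystander to leave alone. Origin at the centre of its underside.
- bowl: Brown tea bowl, 116 mm in diameter, 70 mm tall; a bystander to leave alone. Origin at the centre of its underside.
- square_tin: Square copper tin, 45 by 45 mm, 70 mm tall: not one of the round tea tins; a bystander to leave alone. Origin at the centre of its underside.
Not all that is in view belongs to the job. Leave any purple, white or yellow look-alike of the tin3 alone.

How it is judged (in metres and radians):
On the way, in this order (a step that is already met when the one before it is completed fails the run):
1. lever swung wide open (over 1.1 rad) with the shuttle in its first station (value of joint lever above 1.1 rad and value of joint shuttle below 0.012 m), for 0.2 s.
2. every tin stands upright on the tray floor, shuttle still in its first station (x of tin1 in the frame of tray between -0.015 and 0.015 m and y of tin1 in the frame of tray between -0.106 and 0.106 m and z of tin1 in the frame of tray between -0.006 and 0.006 m and angle between each of tin1, tin2, tin3, tin4, tin5's own z axis and vertical below 0.12 rad and x of tin2 in the frame of tray between -0.015 and 0.015 m and y of tin2 in the frame of tray between -0.106 and 0.106 m and z of tin2 in the frame of tray between -0.006 and 0.006 m and x of tin3 in the frame of tray between -0.015 and 0.015 m and y of tin3 in the frame of tray between -0.106 and 0.106 m and z of tin3 in the frame of tray between -0.006 and 0.006 m and x of tin4 in the frame of tray between -0.015 and 0.015 m and y of tin4 in the frame of tray between -0.106 and 0.106 m and z of tin4 in the frame of tray between -0.006 and 0.006 m and x of tin5 in the frame of tray between -0.015 and 0.015 m and y of tin5 in the frame of tray between -0.106 and 0.106 m and z of tin5 in the frame of tray between -0.006 and 0.006 m and value of joint shuttle below 0.012 m), for 0.2 s.
3. lever shut over the tins (under 0.07 rad), shuttle still in its first station (all of step 2 and value of joint lever below 0.07 rad), for 0.2 s.
4. shuttle in the middle station (0.130 m within 6 mm), lever shut (value of joint shuttle between 0.124 and 0.136 m and value of joint lever below 0.07 rad), for 0.2 s.
At the end, for the whole second after the job is handed in: Every tin present stands upright (within 0.12 rad) on the tray floor between its lips, the lever is shut (under 0.07 rad), and the shuttle rests in the middle station (0.130 m within 6 mm) (all of step 4 and x of tin1 in the frame of tray between -0.015 and 0.015 m and y of tin1 in the frame of tray between -0.106 and 0.106 m and z of tin1 in the frame of tray between -0.006 and 0.006 m and angle between each of tin1, tin2, tin3, tin4, tin5's own z axis and vertical below 0.12 rad and x of tin2 in the frame of tray between -0.015 and 0.015 m and y of tin2 in the frame of tray between -0.106 and 0.106 m and z of tin2 in the frame of tray between -0.006 and 0.006 m and x of tin3 in the frame of tray between -0.015 and 0.015 m and y of tin3 in the frame of tray between -0.106 and 0.106 m and z of tin3 in the frame of tray between -0.006 and 0.006 m and x of tin4 in the frame of tray between -0.015 and 0.015 m and y of tin4 in the frame of tray between -0.106 and 0.106 m and z of tin4 in the frame of tray between -0.006 and 0.006 m and x of tin5 in the frame of tray between -0.015 and 0.015 m and y of tin5 in the frame of tray between -0.106 and 0.106 m and z of tin5 in the frame of tray between -0.006 and 0.006 m and velocity of joint shuttle between -0.01 and 0.01 m/s and linear speed of each of tin1, tin2, tin3, tin4, tin5 below 0.03 m/s); the robot touches nothing.
It fails at once if a bystander was moved more than 40 mm or tipped over (distance of any of caddy, kettle_lid, whisk, incense_box, bowl, square_tin from where it was at the start of the episode above 0.04 m or angle between any of caddy, kettle_lid, whisk, incense_box, bowl, square_tin's own z axis and vertical above 0.5 rad).
Of tin1, tin2, tin3, tin4, tin5 only 3 to 5 are there at a start; the rules pass over those that are not, and their reading is None.
At some moment in a run one of tin1, tin2, tin3, tin4, tin5 may be knocked a few centimetres aside while the robot is not near it.
It also fails if it takes over 208 s, if anything falls off the work surface, if the arm or the gripper's body presses on something with over 40 N, if the wrist force passes 120 N, or if a joint passes its speed limit or range.

## Working session

There is one attempt and no reset: what is moved stays moved. The work goes in short steps, Python scripts to look and compute and a tool call to move; the robot and the scene stay as the last step left them, time stands still between calls to the robot, and variables do not carry over. Pictures are saved under pics/ and viewed, about 12 in all and at most 16, crops included, and the job is handed in when it is done.

Besides the shell and the picture viewer there is one more tool, called after "Emit:" as name(argument=value, ...), one argument or row to a line, values as JSON. carry_out: Moves the arm, as the interface text tells. Its arguments: {"type":"object","properties":{"moves":{"type":"array","items":{"type":"object","properties":{"dx":{"type":"number"},"dy":{"type":"number"},"dz":{"type":"number"},"twist":{"type":"number"}}}},"grip":{"type":"number"}},"required":["moves"]}

```bash
mkdir -p pics; cat > h.py <<'E'
from cell import *
import numpy as np, cv2
def snap(name,fn):
    p,d=read_camera(name); cv2.imwrite('pics/'+fn+'.png',p[:,:,::-1]); np.savez('pics/'+fn+'.npz',p=p,d=d); return p,d
def world(name,d):
    c=camera_info(name);K,R,t=map(np.array,(c['mtx'],c['R'],c['t']))
    v,u=np.mgrid[0:d.shape[0],0:d.shape[1]]
    P=np.stack([(u-K[0,2])/K[0,0]*d,(v-K[1,2])/K[1,1]*d,d],-1)
    return (P-t.ravel())@R   # R^T (P-t)
E
python3 - <<'E'
from h import *
s=state();print(s)
for n in('top','side'):
    p,d=snap(n,n+'0');c=camera_info(n);R=np.array(c['R']);print(n,-R.T@np.array(c['t']).ravel(),R.round(2).tolist(),np.array(c['mtx']).tolist())
a=cv2.imread('pics/top0.png');cv2.imwrite('pics/v1.png',cv2.resize(a,(800,600),interpolation=2))
a=cv2.imread('pics/side0.png');cv2.imwrite('pics/v2.png',cv2.resize(a,(800,600),interpolation=2))
E
```

```text
{'t': 0.0, 'joints': array([-1.36460156e+00,  4.91560668e-01,  1.55944103e+00, -1.20518398e-05,
        1.09168738e+00, -1.05620523e-01]), 'qvel': array([ 1.09734365e-04, -2.76163473e-04,  4.84582915e-05,  1.24062723e-03,
       -1.10548251e-03, -2.81070675e-04]), 'tau': array([ 1.06163625e-03, -6.12646222e+01, -2.58178926e+01,  6.92666858e-02,
        4.81962925e-02, -1.05503564e-04]), 'eef_pos': array([ 191.69970282, -594.62623702,  214.06395509]), 'tcp_rot': array([-3.14050121e+00, -1.04960643e-04,  3.11820791e-01]), 'ft_force': array([ 0.87586951,  0.45813827, -1.07634437]), 'moment': array([ 0.05040356,  0.02619145, -0.0150543 ]), 'opening': 1.0014417484290667}
top [ 497.81839395  -98.09234231 1512.81136156] [[-0.03, -1.0, -0.0], [-1.0, 0.03, -0.07], [0.07, 0.0, -1.0]] [[429.09349097206353, 0.0, 266.90201601131986], [0.0, 429.09349097206353, 197.1117513223468], [0.0, 0.0, 1.0]]
side [   90.566521   -1091.11726608   914.21121368] [[0.9, -0.44, -0.02], [-0.27, -0.52, -0.81], [0.34, 0.73, -0.59]] [[482.6315970383006, 0.0, 255.31900811200984], [0.0, 482.6315970383006, 192.8105323775772], [0.0, 0.0, 1.0]]
```

View pics/v1.png

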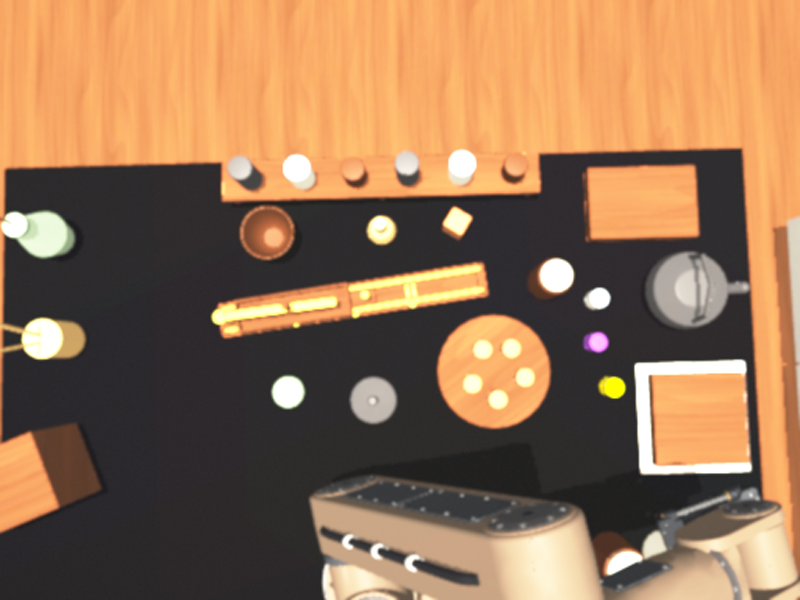

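View pics/v2.png

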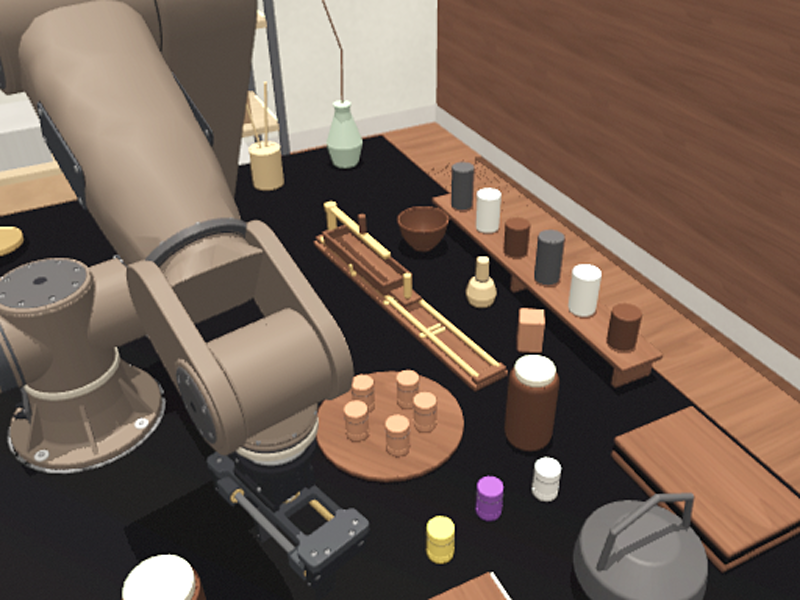

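The pictures show five copper tins on the turntable (v1 px 483,349 / 512,348 / 525,377 / 498,399 / 473,384). The shuttle is at the left end, with its pivot near (222,317), knob near (285,305) and post near (365,295). Next I'll measure these with the depth reading.

```bash
cat >> h.py <<'E'
def blobs(m,mn=8):
    n,l,s,c=cv2.connectedComponentsWithStats(m.astype(np.uint8)); return [l==i for i in range(1,n) if s[i,4]>=mn]
def tins(p,d,W):
    "round-tin tops on the turntable / tray by height"
    h=cv2.cvtColor(p,cv2.COLOR_RGB2HSV)
    return h
E
python3 - <<'E'
from h import *
z=np.load('pics/top0.npz');p,d=z['p'],z['d'];W=world('top',d)
f=0.64
def at(x,y):
    u,v=int(x*f),int(y*f);return np.median(W[v-1:v+2,u-1:u+2].reshape(-1,3),0).round(0)
for n,q in dict(shelf=(600,440),tt=(498,370),cad=(555,273),sq=(457,222),whisk=(381,230),box=(288,392),lid=(372,400)).items(): print(n,at(*q))
Z=W[...,2]
c=(slice(190,290),slice(270,360))
m=np.zeros(Z.shape,bool);m[c]=((Z>55)&(Z<80))[c]
for b in blobs(m): print('tin',W[b].mean(0).round(1),b.sum(),np.ptp(W[b],0).round(0))
R=np.zeros(Z.shape,bool);R[160:225,130:320]=1
for lo,hi,n in((95,120,'lever'),(128,160,'knob'),(76,94,'post'),(28,42,'floor'),(46,62,'lip')):
    for b in blobs(R&(Z>lo)&(Z<hi),4):
        w=W[b];print(n,np.median(w,0).round(1),w.min(0).round(0),w.max(0).round(0),b.sum())
b=blobs(R&(Z>95)&(Z<120),20)
for q in b: 
    print('fit',cv2.fitLine(W[q][:,:2].astype(np.float32),cv2.DIST_HUBER,0,.01,.01).ravel())
q=blobs(R&(Z>46)&(Z<62),20)
w=np.vstack([W[k] for k in q])[:,:2].astype(np.float32);print(cv2.minAreaRect(w))
w=W[R&(Z>8)&(Z<70)][:,:2].astype(np.float32);print(cv2.minAreaRect(w))
a=cv2.imread('pics/side0.png')[115:260,190:330];cv2.imwrite('pics/v3.png',cv2.resize(a,None,fx=5,fy=4,interpolation=2)[:600])
a=cv2.imread('pics/top0.png')[160:225,130:320];cv2.imwrite('pics/v3.png',cv2.resize(a,None,fx=4.2,fy=4.2,interpolation=2))
E
```

```text
shelf [ 296. -493.    0.]
tt [ 458. -268.   15.]
cad [ 656. -377.  148.]
sq [ 780. -184.   70.]
whisk [764. -18.  86.]
box [423. 193.  44.]
lid [398.  10.  41.]
tin [ 501.5 -229.3   68.1] 99 [34. 34. 16.]
tin [ 502.6 -291.1   68.1] 104 [34. 38. 17.]
tin [ 440.1 -317.7   67.8] 104 [37. 35. 20.]
tin [ 428.8 -205.5   67.8] 104 [37. 38. 20.]
tin [ 394.9 -259.    67.4] 103 [37. 36. 22.]
lever [595.3 222.2 106.5] [573.  81.  96.] [617. 337. 119.] 382
knob [600.  179.4 145. ] [593. 172. 134.] [606. 187. 151.] 25
post [623.2  20.4  86.9] [617.  15.  77.] [630.  25.  93.] 18
floor [728.1 249.   33.6] [724. 233.  28.] [736. 260.  40.] 16
floor [728.7 212.2  33.3] [727. 209.  32.] [730. 216.  37.] 4
floor [ 646.3 -235.7   28.4] [ 646. -238.   28.] [ 650. -231.   29.] 4
floor [621.5  33.2  35.9] [600.  -1.  28.] [649.  60.  42.] 168
floor [604.8 179.4  36. ] [562.  61.  28.] [647. 304.  42.] 836
floor [603.7 319.8  38.3] [600. 312.  31.] [604. 327.  42.] 7
floor [569.7 324.4  35.3] [557. 309.  28.] [580. 340.  41.] 38
floor [566.  175.6  37.4] [566. 172.  36.] [569. 179.  41.] 5
lip [725.  256.7  55.2] [717. 239.  47.] [732. 269.  61.] 13
lip [612.7 178.8  55.2] [554.  52.  46.] [654. 310.  62.] 306
lip [575.8 318.3  51.1] [575. 317.  48.] [579. 320.  62.] 4
fit [ 1.0663126e-01 -9.9429864e-01  5.9568829e+02  2.1147427e+02]
((603.429931640625, 180.99363708496094), (70.74712371826172, 253.26856994628906), 7.625792503356934)
((620.7097778320312, 48.111358642578125), (648.8882446289062, 226.01596069335938), 88.52114868164062)
```

View pics/v3.png

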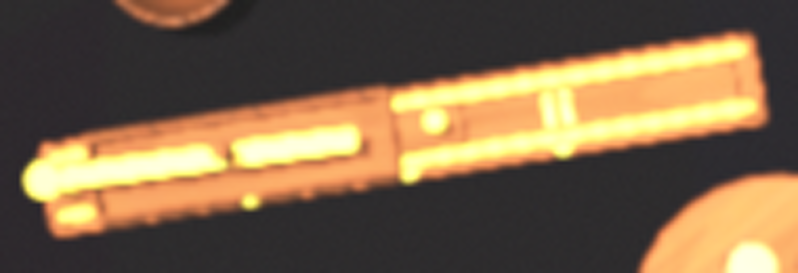

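```bash
cat >> h.py <<'E'
th=np.deg2rad(7.3); D=np.array([np.sin(th),-np.cos(th)]); X=np.array([np.cos(th),np.sin(th)])
C=np.array([603.,181.]); P=C-145*D; YAW=97.3
def rel(x,y,z,yaw,frm=None):
    "tool-axis shift (m) and twist (deg) from frm=(x,y,z,yawdeg) or the present pose"
    if frm is None:
        s=state();frm=[*s['eef_pos'],np.rad2deg(s['tcp_rot'][2])]
    a=np.deg2rad(frm[3]);e=np.array([x-frm[0],y-frm[1]])
    tw=(frm[3]-yaw+180)%360-180
    return [round(float(v),4) for v in((e@[np.cos(a),np.sin(a)])/1e3,(e@[np.sin(a),-np.cos(a)])/1e3,(frm[2]-z)/1e3)]+[round(float(tw),1)]
def kn(a,r=145):
    c,s=np.cos(a),np.sin(a); return P+r*(c*D-s*X)
def tr(y): return C-y*D   # point on tray centre line
E
python3 -c "
from h import *
print(kn(0),kn(1.6),P)
print(rel(*kn(0),190,YAW))"
```

```text
[603. 181.] [440.27428124 310.60779439] [584.57563175 324.82469418]
[0.6294, -0.612, 0.0241, -79.4]
```

Emit:
carry_out(
  moves=[
    {"dx":0.157,"dy":-0.153,"dz":0.006},
    {"dx":0.157,"dy":-0.153,"dz":0.006},
    {"dx":0.157,"dy":-0.153,"dz":0.006},
    {"dx":0.157,"dy":-0.153,"dz":0.006},
    {"dx":0.157,"dy":-0.153,"dz":0.006},
  ],
  grip=0.04,
)

```text
schema error: expected keys dx, dy, dz, twist
```

Emit:
carry_out(
  moves=[
    {"dx":0.157,"dy":-0.153,"dz":0.006},
    {"dx":0.157,"dy":-0.153,"dz":0.006},
    {"dx":0.157,"dy":-0.153,"dz":0.006},
    {"dx":0.157,"dy":-0.153,"dz":0.006},
    {"dx":0.157,"dy":-0.153,"dz":0.006},
  ],
)

```text
schema error: expected keys dx, dy, dz, twist
```

Emit:
carry_out(
  moves=[
    {"dx":0.157,"dy":-0.153,"dz":0.006},
    {"dx":0.157,"dy":-0.153,"dz":0.006},
    {"dx":0.157,"dy":-0.153,"dz":0.006},
    {"dx":0.157,"dy":-0.153,"dz":0.006},
    {"dx":0.157,"dy":-0.153,"dz":0.006},
  ],
)

```text
schema error: expected keys dx, dy, dz, twist
```

```bash
python3 -c "
from h import *
print(state()['eef_pos'],state()['ft_force'],rel(*kn(0),190,YAW))"
```

```text
[ 191.73234736 -594.64056722  214.13942963] [ 0.08838615 -0.22528864 -0.08357413] [0.6294, -0.612, 0.0241, -79.4]
```

Emit:
carry_out(
  moves=[
    {"dx":0.157,"dy":-0.153,"dz":0.006,"twist":0},
    {"dx":0.157,"dy":-0.153,"dz":0.006,"twist":0},
    {"dx":0.157,"dy":-0.153,"dz":0.006,"twist":0},
    {"dx":0.157,"dy":-0.153,"dz":0.006,"twist":0},
    {"dx":0.157,"dy":-0.153,"dz":0.006,"twist":0},
  ],
  grip=0.04,
)

```text
t: 0.6
eef_pos: [295.2, -397.5, 208.5]
tcp_rot: [-3.14, -0.0, 0.314]
ft_force: [0.3, 0.0, 0.0]
opening: 0.633
```

Emit:
carry_out(
  moves=[
    {"dx":0.157,"dy":-0.153,"dz":0.006,"twist":0},
    {"dx":0.157,"dy":-0.153,"dz":0.006,"twist":0},
    {"dx":0.157,"dy":-0.153,"dz":0.006,"twist":0},
    {"dx":0.157,"dy":-0.153,"dz":0.006,"twist":0},
    {"dx":0.157,"dy":-0.153,"dz":0.006,"twist":0},
  ],
)

```text
t: 1.1
eef_pos: [397.5, -204.1, 202.5]
tcp_rot: [-3.141, 0.0, 0.314]
ft_force: [-0.6, 0.1, -0.9]
opening: 0.419
```

Emit:
carry_out(
  moves=[
    {"dx":0.157,"dy":-0.153,"dz":0.006,"twist":0},
    {"dx":0.157,"dy":-0.153,"dz":0.006,"twist":0},
    {"dx":0.157,"dy":-0.153,"dz":0.006,"twist":0},
    {"dx":0.157,"dy":-0.153,"dz":0.006,"twist":0},
    {"dx":0.157,"dy":-0.153,"dz":0.006,"twist":0},
  ],
)

```text
t: 1.6
eef_pos: [500.3, -10.2, 196.3]
tcp_rot: [-3.141, -0.0, 0.314]
ft_force: [-0.3, -0.8, 0.5]
opening: 0.42
```

```bash
python3 -c "
from h import *
print(state()['eef_pos'],state()['ft_force'],rel(*kn(0),190,YAW))"
```

```text
[500.30225342 -10.19963598 196.32779554] [-0.26187143 -0.80547887  0.49025933] [0.1568, -0.1501, 0.0063, -79.3]
```

Emit:
carry_out(
  moves=[
    {"dx":0.157,"dy":-0.15,"dz":0.006,"twist":-40},
    {"dx":0.157,"dy":-0.15,"dz":0.006,"twist":-40},
    {"dx":0.157,"dy":-0.15,"dz":0.006,"twist":-40},
    {"dx":0.157,"dy":-0.15,"dz":0.006,"twist":-40},
    {"dx":0.157,"dy":-0.15,"dz":0.006,"twist":-40},
  ],
)

```text
t: 2.1
eef_pos: [603.7, 181.1, 189.8]
tcp_rot: [-3.141, -0.0, 1.018]
ft_force: [-0.8, -0.3, -0.5]
opening: 0.424
```

Emit:
carry_out(
  moves=[
    {"dx":0,"dy":0,"dz":0,"twist":-39.3},
    {"dx":0,"dy":0,"dz":0,"twist":-39.3},
    {"dx":0,"dy":0,"dz":0,"twist":-39.3},
    {"dx":0,"dy":0,"dz":0,"twist":-39.3},
    {"dx":0,"dy":0,"dz":0,"twist":-39.3},
  ],
)

```text
t: 2.6
eef_pos: [602.5, 177.4, 190.2]
tcp_rot: [-3.141, 0.0, 1.702]
ft_force: [0.7, -1.0, -0.0]
opening: 0.419
```

```bash
python3 - <<'E'
from h import *
print(state()['eef_pos'],state()['ft_force'],rel(602,180,118,YAW))
f=[602,180,118,YAW]
def arc(a0,a1,n,off=np.array([-.5,-.5])):
    A=np.linspace(a0,a1,n+1)
    for k in range(0,n,5):
        p0=kn(A[k])+off;fr=[*p0,118,YAW-np.rad2deg(A[k])]
        for j in range(k+1,min(k+6,n+1)): print(rel(*(kn(A[j])+off),118,YAW-np.rad2deg(A[j]),fr))
        print()
arc(0,1.65,15)
E
```

```text
[602.48321641 177.42854289 190.22234796] [ 0.73707151 -0.99032123 -0.00392234] [0.0026, -0.0001, 0.0722, 0.2]
[0.0009, -0.0159, 0.0, 6.3]
[0.0035, -0.0316, 0.0, 12.6]
[0.0078, -0.047, 0.0, 18.9]
[0.0138, -0.0618, 0.0, 25.2]
[0.0214, -0.0758, 0.0, 31.5]

[0.0009, -0.0159, 0.0, 6.3]
[0.0035, -0.0316, 0.0, 12.6]
[0.0078, -0.047, 0.0, 18.9]
[0.0138, -0.0618, 0.0, 25.2]
[0.0214, -0.0758, 0.0, 31.5]

[0.0009, -0.0159, 0.0, 6.3]
[0.0035, -0.0316, 0.0, 12.6]
[0.0078, -0.047, 0.0, 18.9]
[0.0138, -0.0618, 0.0, 25.2]
[0.0214, -0.0758, 0.0, 31.5]
```

Emit:
carry_out(
  moves=[
    {"dx":0.003,"dy":0,"dz":0.02,"twist":0},
    {"dx":0.003,"dy":0,"dz":0.04,"twist":0},
    {"dx":0.003,"dy":0,"dz":0.055,"twist":0},
    {"dx":0.003,"dy":0,"dz":0.072,"twist":0},
    {"dx":0.003,"dy":0,"dz":0.072,"twist":0},
  ],
)

```text
t: 3.1
eef_pos: [601.2, 180.1, 116.3]
tcp_rot: [-3.137, 0.0, 1.696]
ft_force: [0.5, -0.3, -0.5]
opening: 0.418
```

Emit:
carry_out(
  moves=[
    {"dx":0.0009,"dy":-0.0159,"dz":0,"twist":6.3},
    {"dx":0.0035,"dy":-0.0316,"dz":0,"twist":12.6},
    {"dx":0.0078,"dy":-0.047,"dz":0,"twist":18.9},
    {"dx":0.0138,"dy":-0.0618,"dz":0,"twist":25.2},
    {"dx":0.0214,"dy":-0.0758,"dz":0,"twist":31.5},
  ],
)

```text
t: 3.6
eef_pos: [524.2, 192.2, 119.4]
tcp_rot: [3.141, -0.0, 1.141]
ft_force: [0.8, 0.3, 0.3]
opening: 0.419
```

Emit:
carry_out(
  moves=[
    {"dx":0.0009,"dy":-0.0159,"dz":0,"twist":6.3},
    {"dx":0.0035,"dy":-0.0316,"dz":0,"twist":12.6},
    {"dx":0.0078,"dy":-0.047,"dz":0,"twist":18.9},
    {"dx":0.0138,"dy":-0.0618,"dz":0,"twist":25.2},
    {"dx":0.0214,"dy":-0.0758,"dz":0,"twist":31.5},
  ],
)

```text
t: 4.1
eef_pos: [464.0, 243.3, 119.5]
tcp_rot: [3.141, -0.001, 0.592]
ft_force: [0.9, -0.9, 0.7]
opening: 0.42
```

Emit:
carry_out(
  moves=[
    {"dx":0.0009,"dy":-0.0159,"dz":0,"twist":6.3},
    {"dx":0.0035,"dy":-0.0316,"dz":0,"twist":12.6},
    {"dx":0.0078,"dy":-0.047,"dz":0,"twist":18.9},
    {"dx":0.0138,"dy":-0.0618,"dz":0,"twist":25.2},
    {"dx":0.0214,"dy":-0.0758,"dz":0,"twist":31.5},
  ],
)

```text
t: 4.6
eef_pos: [439.2, 318.3, 119.5]
tcp_rot: [-3.142, -0.001, 0.042]
ft_force: [1.5, -1.7, -0.1]
opening: 0.417
```

Emit:
carry_out(
  moves=[
    {"dx":0,"dy":0,"dz":0,"twist":0},
    {"dx":0,"dy":0,"dz":0,"twist":0},
  ],
)

```text
t: 4.8
eef_pos: [439.3, 317.5, 119.0]
tcp_rot: [-3.142, -0.0, 0.05]
ft_force: [-0.2, 0.1, 0.3]
opening: 0.421
```

```bash
cat >> h.py <<'E'
def look(fn):
    "tins (world, tray x/y) and lever/knob/post from the top view"
    p,d=snap('top',fn);W=world('top',d);Z=W[...,2]
    e=W[...,:2]-C;xt=e@X;yt=-(e@D)
    m=(W[...,0]>330)&(W[...,0]<570)&(W[...,1]>-400)&(W[...,1]<-130)&(Z>55)&(Z<82)
    for b in blobs(m,40): print('table',np.median(W[b],0).round(1),cv2.minAreaRect(np.argwhere(b).astype(np.float32))[1],b.sum())
    for b in blobs((abs(xt)<26)&(abs(yt)<140)&(Z>74)&(Z<95)|(abs(xt)<26)&(yt<-140)&(yt>-330)&(Z>76)&(Z<95),8): print('tray/post x,y,z',xt[b].mean().round(1),yt[b].mean().round(1),np.median(Z[b]).round(1),b.sum())
    for b in blobs((W[...,0]>400)&(W[...,1]>20)&(W[...,0]<640)&(Z>128)&(Z<152),8): print('knob?',np.median(W[b],0).round(1),b.sum())
    return W
E
python3 - <<'E'
from h import *
look('top1');p=cv2.imread('pics/top1.png');cv2.imwrite('pics/v4.png',cv2.resize(p[130:300,100:370],None,fx=2.9,fy=2.9,interpolation=2))
E
```

```text
table [ 500.8 -229.1   67.4] (10.0, 10.0) 99
table [ 502.3 -290.9   67.4] (11.0, 10.0) 105
table [ 441.  -317.8   67.4] (10.0, 11.0) 104
table [ 427.9 -206.4   67. ] (10.60660171508789, 10.60660171508789) 105
table [ 394.4 -259.1   68.5] (10.733125686645508, 10.733126640319824) 104
tray/post x,y,z 0.8 -162.6 86.5 18
knob? [559.3 706.7 143.4] 12
knob? [533.5 708.6 138.4] 8
```

View pics/v4.png

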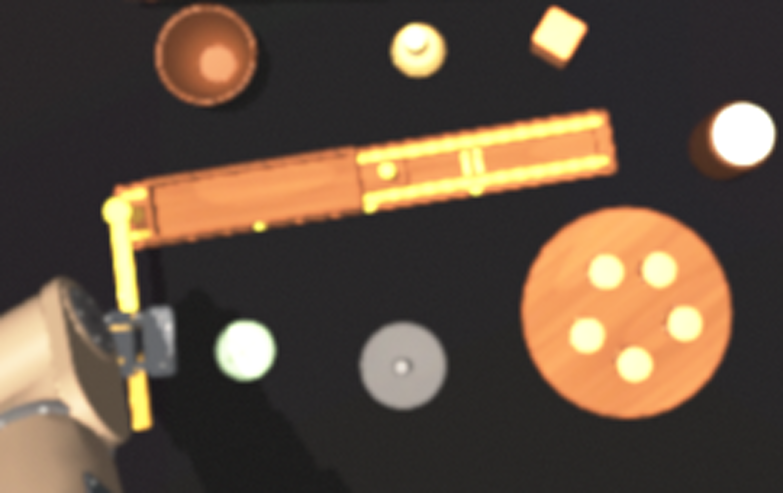

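```bash
python3 - <<'E'
from h import *
z=np.load('pics/top1.npz');W=world('top',z['d']);Z=W[...,2]
e=W[...,:2]-C
R=(abs(e@D)<160)&(abs(e@X)<50)
for lo,hi in((48,62),(32,40)):
    b=max(blobs(R&(Z>lo)&(Z<hi)),key=lambda b:b.sum());print(cv2.minAreaRect(W[b][:,:2].astype(np.float32)),np.median(W[b],0))
s=state();print(s['eef_pos'],rel(428,-206.5,119,YAW))
f=[428,-206.5,119,YAW]
E
```

```text
((600.1465454101562, 207.89505004882812), (70.91452026367188, 200.5999298095703), 7.8979058265686035) [621.86273538 250.48335147  55.74852368]
((604.2303466796875, 183.2869873046875), (58.783660888671875, 240.1380615234375), 7.601874351501465) [603.27532706 183.9991048   36.22422865]
[439.35832308 317.22497955 118.87014006] [-0.0373, 0.5225, -0.0001, -94.5]
```

Emit:
carry_out(
  moves=[
    {"dx":0,"dy":0,"dz":-0.04,"twist":0},
    {"dx":0,"dy":0,"dz":-0.08,"twist":0},
    {"dx":0,"dy":0,"dz":-0.08,"twist":0},
  ],
  grip=0.052,
)

```text
t: 5.15
eef_pos: [441.1, 317.8, 203.3]
tcp_rot: [-3.138, -0.007, 0.048]
ft_force: [-0.4, -0.2, -0.9]
opening: 0.538
```

```bash
python3 -c "
from h import *
s=state();print(s['eef_pos'],rel(428,-206.5,130,YAW))"
```

```text
[441.13150155 317.84106291 203.29770337] [-0.0383, 0.5231, 0.0733, -94.5]
```

Emit:
carry_out(
  moves=[
    {"dx":-0.015,"dy":0.24,"dz":0,"twist":0},
    {"dx":-0.015,"dy":0.24,"dz":0,"twist":0},
    {"dx":-0.015,"dy":0.24,"dz":0,"twist":0},
    {"dx":-0.015,"dy":0.24,"dz":0,"twist":0},
    {"dx":-0.015,"dy":0.24,"dz":0,"twist":0},
  ],
)

```text
t: 5.65
eef_pos: [434.6, 74.5, 198.3]
tcp_rot: [3.141, 0.0, 0.047]
ft_force: [0.9, -1.1, -0.4]
opening: 0.549
```

Emit:
carry_out(
  moves=[
    {"dx":-0.02,"dy":0.24,"dz":0.03,"twist":-40},
    {"dx":-0.02,"dy":0.24,"dz":0.03,"twist":-40},
    {"dx":-0.02,"dy":0.24,"dz":0.03,"twist":-40},
    {"dx":-0.02,"dy":0.24,"dz":0.03,"twist":-40},
    {"dx":-0.02,"dy":0.24,"dz":0.03,"twist":-40},
  ],
)

```text
t: 6.15
eef_pos: [427.7, -133.0, 172.2]
tcp_rot: [-3.141, 0.0, 0.683]
ft_force: [1.0, 0.0, 0.3]
opening: 0.549
```

Emit:
carry_out(
  moves=[
    {"dx":0,"dy":0,"dz":0.03,"twist":-40},
    {"dx":0,"dy":0,"dz":0.03,"twist":-40},
    {"dx":0,"dy":0,"dz":0.03,"twist":-40},
    {"dx":0,"dy":0,"dz":0.03,"twist":-40},
    {"dx":0,"dy":0,"dz":0.03,"twist":-40},
  ],
)

```text
t: 6.65
eef_pos: [427.9, -131.3, 142.2]
tcp_rot: [-3.141, -0.0, 1.381]
ft_force: [-0.2, 0.1, -0.7]
opening: 0.545
```

```bash
python3 -c "
from h import *
s=state();print(s['eef_pos'],s['tcp_rot'],rel(428,-206.5,130,YAW))"
```

```text
[ 427.93956535 -131.34861716  142.23849284] [-3.14088192e+00 -8.52495393e-05  1.38126803e+00] [-0.0738, 0.0142, 0.0122, -18.2]
```

Emit:
carry_out(
  moves=[
    {"dx":-0.0738,"dy":0.0142,"dz":0.012,"twist":-18.2},
    {"dx":-0.0738,"dy":0.0142,"dz":0.012,"twist":-18.2},
    {"dx":-0.0738,"dy":0.0142,"dz":0.012,"twist":-18.2},
    {"dx":-0.0738,"dy":0.0142,"dz":0.012,"twist":-18.2},
  ],
)

```text
t: 7.05
eef_pos: [427.3, -206.9, 130.1]
tcp_rot: [-3.141, -0.001, 1.692]
ft_force: [0.6, -0.3, -0.6]
opening: 0.548
```

```bash
python3 -c "
from h import *
C[:]=603.5,182
s=state();print(s['eef_pos'],s['tcp_rot'],rel(428,-206.5,38,YAW))
for n,q in zip('DECAB',((428,-206.5),(394.5,-259),(440.5,-317.8),(501,-229.2),(502.4,-291))):
    e=np.array(q)-C;print(n,'tray',(-(e@D)).round(1),(e@X).round(1))
"
```

```text
[ 427.28006292 -206.92657935  130.08727452] [-3.14074993e+00 -6.72783232e-04  1.69164813e+00] [0.0003, 0.0008, 0.0921, -0.4]
D tray -363.1 -223.4
E tray -410.9 -263.3
C tray -475.0 -225.2
A tray -394.8 -153.9
B tray -456.3 -160.4
```

Emit:
carry_out(
  moves=[
    {"dx":0,"dy":0.001,"dz":0.04,"twist":0},
    {"dx":0,"dy":0.001,"dz":0.07,"twist":0},
    {"dx":0,"dy":0.001,"dz":0.092,"twist":0},
    {"dx":0,"dy":0.001,"dz":0.092,"twist":0},
  ],
)

```text
t: 7.45
eef_pos: [427.8, -205.0, 36.7]
tcp_rot: [-3.138, -0.003, 1.692]
ft_force: [0.2, 1.1, 0.3]
opening: 0.545
```

Emit:
carry_out(
  moves=[
    {"dx":0,"dy":0,"dz":0,"twist":0},
    {"dx":0,"dy":0,"dz":0,"twist":0},
    {"dx":0,"dy":0,"dz":0,"twist":0},
    {"dx":0,"dy":0,"dz":0,"twist":0},
    {"dx":0,"dy":0,"dz":0,"twist":0},
  ],
  grip=0.02,
)

```text
t: 7.95
eef_pos: [429.5, -206.2, 39.8]
tcp_rot: [3.14, 0.001, 1.692]
ft_force: [-0.3, 1.2, 9.0]
opening: 0.393
```

Emit:
carry_out(
  moves=[
    {"dx":0,"dy":0,"dz":-0.03,"twist":0},
    {"dx":0,"dy":0,"dz":-0.06,"twist":0},
    {"dx":0,"dy":0,"dz":-0.1,"twist":0},
    {"dx":0,"dy":0,"dz":-0.1,"twist":0},
  ],
)

```text
t: 8.35
eef_pos: [430.6, -206.9, 143.1]
tcp_rot: [3.136, 0.005, 1.692]
ft_force: [0.4, -0.7, -2.3]
opening: 0.39
```

Emit:
carry_out(
  moves=[
    {"dx":0.153,"dy":0.0745,"dz":0,"twist":0},
    {"dx":0.153,"dy":0.0745,"dz":0,"twist":0},
    {"dx":0.153,"dy":0.0745,"dz":0,"twist":0},
    {"dx":0.153,"dy":0.0745,"dz":0,"twist":0},
    {"dx":0.153,"dy":0.0745,"dz":0,"twist":0},
  ],
)

```text
t: 8.85
eef_pos: [484.8, -42.8, 138.4]
tcp_rot: [-3.142, -0.0, 1.695]
ft_force: [-0.4, -0.2, -0.7]
opening: 0.394
```

Emit:
carry_out(
  moves=[
    {"dx":0.153,"dy":0.0745,"dz":0,"twist":0},
    {"dx":0.153,"dy":0.0745,"dz":0,"twist":0},
    {"dx":0.153,"dy":0.0745,"dz":0,"twist":0},
    {"dx":0.153,"dy":0.0745,"dz":0,"twist":0},
    {"dx":0.153,"dy":0.0745,"dz":0,"twist":0},
  ],
)

```text
t: 9.35
eef_pos: [540.4, 117.1, 138.1]
tcp_rot: [-3.142, 0.0, 1.694]
ft_force: [0.1, -0.3, -2.5]
opening: 0.393
```

Emit:
carry_out(
  moves=[
    {"dx":0.153,"dy":0.0745,"dz":0,"twist":0},
    {"dx":0.153,"dy":0.0745,"dz":0,"twist":0},
    {"dx":0.153,"dy":0.0745,"dz":0,"twist":0},
    {"dx":0.153,"dy":0.0745,"dz":0,"twist":0},
    {"dx":0.153,"dy":0.0745,"dz":0,"twist":0},
  ],
)

```text
t: 9.85
eef_pos: [596.0, 277.1, 137.8]
tcp_rot: [-3.141, 0.0, 1.693]
ft_force: [-0.3, -0.8, -2.2]
opening: 0.393
```

```bash
sed -i 's/C=np.array(\[603.,181.\])/C=np.array([603.5,182.])/' h.py; python3 -c "
from h import *
s=state();print(s['eef_pos'],s['tcp_rot'],s['ft_force'],rel(*tr(96),62,YAW))
"
```

```text
[595.96360147 277.07546979 137.7656993 ] [-3.14114170e+00  1.99187098e-04  1.69313406e+00] [-0.32282152 -0.80347487 -2.204278  ] [0.0007, -0.0046, 0.0758, -0.3]
```

Emit:
carry_out(
  moves=[
    {"dx":0.001,"dy":-0.0045,"dz":0.02,"twist":-0.3},
    {"dx":0.001,"dy":-0.0045,"dz":0.04,"twist":-0.3},
    {"dx":0.001,"dy":-0.0045,"dz":0.06,"twist":-0.3},
    {"dx":0.001,"dy":-0.0045,"dz":0.07,"twist":-0.3},
    {"dx":0.001,"dy":-0.0045,"dz":0.074,"twist":-0.3},
  ],
)

```text
t: 10.35
eef_pos: [590.7, 275.2, 63.8]
tcp_rot: [-3.14, 0.001, 1.696]
ft_force: [0.0, -0.5, -1.6]
opening: 0.393
```

Emit:
carry_out(
  moves=[
    {"dx":0,"dy":0,"dz":0.001,"twist":0},
    {"dx":0,"dy":0,"dz":0.002,"twist":0},
    {"dx":0,"dy":0,"dz":0.002,"twist":0},
  ],
)

```text
t: 10.65
eef_pos: [591.3, 277.0, 63.3]
tcp_rot: [3.141, -0.0, 1.697]
ft_force: [0.0, 0.2, -0.3]
opening: 0.392
```

Emit:
carry_out(
  moves=[
    {"dx":0,"dy":0,"dz":0,"twist":0},
    {"dx":0,"dy":0,"dz":0,"twist":0},
    {"dx":0,"dy":0,"dz":0,"twist":0},
    {"dx":0,"dy":0,"dz":0,"twist":0},
  ],
  grip=0.052,
)

```text
t: 11.05
eef_pos: [591.0, 277.2, 62.8]
tcp_rot: [3.141, 0.0, 1.697]
ft_force: [-0.5, 0.3, 0.0]
opening: 0.542
```

Emit:
carry_out(
  moves=[
    {"dx":0,"dy":0,"dz":-0.03,"twist":0},
    {"dx":0,"dy":0,"dz":-0.076,"twist":0},
    {"dx":0,"dy":0,"dz":-0.076,"twist":0},
  ],
)

```text
t: 11.35
eef_pos: [593.2, 278.0, 144.4]
tcp_rot: [3.133, -0.002, 1.697]
ft_force: [0.5, -0.1, -0.6]
opening: 0.545
```

Emit:
carry_out(
  moves=[
    {"dx":-0.2,"dy":-0.1,"dz":0,"twist":0},
    {"dx":-0.2,"dy":-0.1,"dz":0,"twist":0},
    {"dx":-0.2,"dy":-0.1,"dz":0,"twist":0},
    {"dx":-0.2,"dy":-0.1,"dz":0,"twist":0},
    {"dx":-0.2,"dy":-0.1,"dz":0,"twist":0},
  ],
)

```text
t: 11.85
eef_pos: [515.4, 63.4, 138.5]
tcp_rot: [-3.141, 0.0, 1.695]
ft_force: [0.1, 0.5, 0.2]
opening: 0.547
```

```bash
python3 -c "
from h import *
look('top2')
s=state();print(s['eef_pos'],s['tcp_rot'],s['ft_force'],rel(394.5,-259,138,YAW))
p=cv2.imread('pics/top2.png');cv2.imwrite('pics/v5.png',cv2.resize(p[130:300,100:370],None,fx=2.9,fy=2.9,interpolation=2))
"
```

```text
table [ 500.8 -229.1   68.2] (10.0, 10.0) 100
table [ 502.3 -290.2   67.6] (11.0, 10.0) 105
table [ 441.1 -317.8   67.3] (10.0, 11.0) 102
table [ 395.9 -259.1   67.9] (10.733125686645508, 10.733126640319824) 103
tray/post x,y,z -0.4 -163.4 88.1 18
tray/post x,y,z -1.7 94.4 90.0 105
knob? [559.3 706.8 139.2] 14
knob? [533.6 709.3 137.8] 10
knob? [440.6 306.5 145.3] 26
[515.02611465  62.035038   138.56728259] [-3.14045226e+00  5.57956758e-04  1.69480081e+00] [ 1.34500614 -1.07141127 -0.11002375] [-0.3037, -0.1593, 0.0006, -0.2]
```

View pics/v5.png

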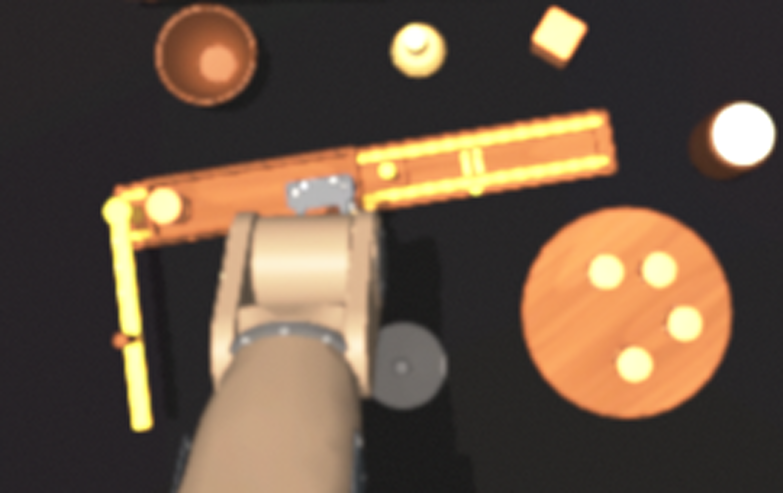

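Emit:
carry_out(
  moves=[
    {"dx":-0.152,"dy":-0.08,"dz":0,"twist":-0.2},
    {"dx":-0.152,"dy":-0.08,"dz":0,"twist":-0.2},
    {"dx":-0.152,"dy":-0.08,"dz":0,"twist":-0.2},
    {"dx":-0.152,"dy":-0.08,"dz":0,"twist":-0.2},
    {"dx":-0.152,"dy":-0.08,"dz":0,"twist":-0.2},
  ],
)

```text
t: 12.4
eef_pos: [456.1, -96.8, 138.6]
tcp_rot: [3.142, 0.0, 1.697]
ft_force: [0.8, 0.2, -0.4]
opening: 0.546
```

Emit:
carry_out(
  moves=[
    {"dx":-0.152,"dy":-0.08,"dz":0,"twist":0},
    {"dx":-0.152,"dy":-0.08,"dz":0,"twist":0},
    {"dx":-0.152,"dy":-0.08,"dz":0,"twist":0},
    {"dx":-0.152,"dy":-0.08,"dz":0,"twist":0},
    {"dx":-0.152,"dy":-0.08,"dz":0,"twist":0},
  ],
)

```text
t: 12.9
eef_pos: [397.0, -257.5, 138.5]
tcp_rot: [3.141, 0.0, 1.698]
ft_force: [-0.1, 0.6, 0.7]
opening: 0.546
```

```bash
python3 -c "
from h import *
s=state();print(s['eef_pos'],s['tcp_rot'],rel(395.3,-259,38,YAW))
"
```

```text
[ 396.98854269 -257.47682802  138.51710139] [3.14129039e+00 4.92570916e-04 1.69784550e+00] [-0.0013, -0.0019, 0.1005, -0.0]
```

Emit:
carry_out(
  moves=[
    {"dx":-0.001,"dy":-0.002,"dz":0.04,"twist":0},
    {"dx":-0.001,"dy":-0.002,"dz":0.075,"twist":0},
    {"dx":-0.001,"dy":-0.002,"dz":0.1,"twist":0},
    {"dx":-0.001,"dy":-0.002,"dz":0.1,"twist":0},
  ],
)

```text
t: 13.3
eef_pos: [394.9, -254.9, 36.3]
tcp_rot: [-3.138, -0.004, 1.702]
ft_force: [-1.0, -0.1, -0.5]
opening: 0.544
```

Emit:
carry_out(
  moves=[
    {"dx":0,"dy":0,"dz":0,"twist":0},
    {"dx":0,"dy":0,"dz":0,"twist":0},
    {"dx":0,"dy":0,"dz":0,"twist":0},
    {"dx":0,"dy":0,"dz":0,"twist":0},
    {"dx":0,"dy":0,"dz":0,"twist":0},
  ],
  grip=0.02,
)

```text
t: 13.8
eef_pos: [395.9, -257.2, 39.9]
tcp_rot: [3.14, 0.002, 1.7]
ft_force: [1.8, 3.9, 8.5]
opening: 0.393
```

Emit:
carry_out(
  moves=[
    {"dx":0,"dy":0,"dz":-0.03,"twist":0},
    {"dx":0,"dy":0,"dz":-0.06,"twist":0},
    {"dx":0,"dy":0,"dz":-0.1,"twist":0},
    {"dx":0,"dy":0,"dz":-0.1,"twist":0},
  ],
)

```text
t: 14.2
eef_pos: [396.7, -258.3, 143.2]
tcp_rot: [3.136, 0.006, 1.701]
ft_force: [0.6, -0.1, -1.6]
opening: 0.395
```

Emit:
carry_out(
  moves=[
    {"dx":0.153,"dy":0.0875,"dz":0,"twist":0},
    {"dx":0.153,"dy":0.0875,"dz":0,"twist":0},
    {"dx":0.153,"dy":0.0875,"dz":0,"twist":0},
    {"dx":0.153,"dy":0.0875,"dz":0,"twist":0},
    {"dx":0.153,"dy":0.0875,"dz":0,"twist":0},
  ],
)

```text
t: 14.7
eef_pos: [462.8, -91.4, 138.5]
tcp_rot: [3.141, -0.0, 1.704]
ft_force: [-0.8, -0.5, -1.3]
opening: 0.393
```

Emit:
carry_out(
  moves=[
    {"dx":0.153,"dy":0.0875,"dz":0,"twist":0},
    {"dx":0.153,"dy":0.0875,"dz":0,"twist":0},
    {"dx":0.153,"dy":0.0875,"dz":0,"twist":0},
    {"dx":0.153,"dy":0.0875,"dz":0,"twist":0},
    {"dx":0.153,"dy":0.0875,"dz":0,"twist":0},
  ],
)

```text
t: 15.2
eef_pos: [529.9, 71.0, 138.3]
tcp_rot: [3.141, -0.0, 1.703]
ft_force: [0.2, -0.0, -1.5]
opening: 0.397
```

Emit:
carry_out(
  moves=[
    {"dx":0.153,"dy":0.0875,"dz":0,"twist":0},
    {"dx":0.153,"dy":0.0875,"dz":0,"twist":0},
    {"dx":0.153,"dy":0.0875,"dz":0,"twist":0},
    {"dx":0.153,"dy":0.0875,"dz":0,"twist":0},
    {"dx":0.153,"dy":0.0875,"dz":0,"twist":0},
  ],
)

```text
t: 15.7
eef_pos: [596.8, 233.5, 137.9]
tcp_rot: [3.141, -0.0, 1.702]
ft_force: [-1.4, -0.8, -0.9]
opening: 0.395
```

```bash
python3 -c "
from h import *
s=state();print(s['eef_pos'],s['tcp_rot'],rel(*tr(48),62,YAW))
"
```

```text
[596.76973722 233.52011031 137.86326774] [ 3.14148038e+00 -5.41690823e-05  1.70246893e+00] [-0.004, 0.0001, 0.0759, 0.2]
```

Emit:
carry_out(
  moves=[
    {"dx":-0.003,"dy":0,"dz":0.02,"twist":0.2},
    {"dx":-0.003,"dy":0,"dz":0.04,"twist":0.2},
    {"dx":-0.003,"dy":0,"dz":0.06,"twist":0.2},
    {"dx":-0.003,"dy":0,"dz":0.07,"twist":0.2},
    {"dx":-0.003,"dy":0,"dz":0.074,"twist":0.2},
  ],
)

```text
t: 16.2
eef_pos: [596.1, 227.6, 63.7]
tcp_rot: [-3.14, 0.0, 1.696]
ft_force: [-0.1, 0.2, -1.0]
opening: 0.392
```

Emit:
carry_out(
  moves=[
    {"dx":0,"dy":0,"dz":0.001,"twist":0},
    {"dx":0,"dy":0,"dz":0.002,"twist":0},
    {"dx":0,"dy":0,"dz":0.002,"twist":0},
  ],
)

```text
t: 16.5
eef_pos: [596.8, 229.0, 63.4]
tcp_rot: [3.141, -0.0, 1.697]
ft_force: [0.5, 0.2, -0.6]
opening: 0.397
```

Emit:
carry_out(
  moves=[
    {"dx":0,"dy":0,"dz":0,"twist":0},
    {"dx":0,"dy":0,"dz":0,"twist":0},
    {"dx":0,"dy":0,"dz":0,"twist":0},
    {"dx":0,"dy":0,"dz":0,"twist":0},
  ],
  grip=0.052,
)

```text
t: 16.9
eef_pos: [596.5, 229.1, 62.8]
tcp_rot: [3.141, 0.0, 1.697]
ft_force: [0.2, 0.1, 0.1]
opening: 0.546
```

Emit:
carry_out(
  moves=[
    {"dx":0,"dy":0,"dz":-0.03,"twist":0},
    {"dx":0,"dy":0,"dz":-0.076,"twist":0},
    {"dx":0,"dy":0,"dz":-0.076,"twist":0},
  ],
)

```text
t: 17.2
eef_pos: [598.7, 229.8, 144.2]
tcp_rot: [3.133, -0.001, 1.697]
ft_force: [-0.1, 0.1, 0.0]
opening: 0.545
```

Emit:
carry_out(
  moves=[
    {"dx":-0.2,"dy":-0.077,"dz":0,"twist":0},
    {"dx":-0.2,"dy":-0.077,"dz":0,"twist":0},
    {"dx":-0.2,"dy":-0.077,"dz":0,"twist":0},
    {"dx":-0.2,"dy":-0.077,"dz":0,"twist":0},
    {"dx":-0.2,"dy":-0.077,"dz":0,"twist":0},
  ],
)

```text
t: 17.7
eef_pos: [544.1, 17.5, 138.5]
tcp_rot: [-3.141, 0.0, 1.694]
ft_force: [-0.6, 0.9, -0.6]
opening: 0.546
```

```bash
python3 -c "
from h import *
look('top3')
s=state();print(s['eef_pos'],s['tcp_rot'],s['ft_force'],rel(501,-229.2,138,YAW))
"
```

```text
table [ 500.8 -229.2   67.8] (10.0, 10.0) 99
table [ 502.4 -290.4   68. ] (11.0, 10.0) 103
table [ 447.7 -339.8   67.7] (11.0, 10.0) 104
tray/post x,y,z -2.6 43.7 88.9 107
tray/post x,y,z -1.9 94.2 89.9 107
knob? [559.2 706.7 139.4] 12
knob? [533.5 709.  140.7] 10
knob? [440.4 306.4 145.4] 25
[544.38663484  17.44666322 138.5744816 ] [-3.14112302e+00  3.69413612e-04  1.69386620e+00] [-0.13513838 -0.73357106  0.76591352] [-0.2395, -0.0733, 0.0006, -0.2]
```

Emit:
carry_out(
  moves=[
    {"dx":-0.2385,"dy":-0.0733,"dz":0,"twist":-0.2},
    {"dx":-0.2385,"dy":-0.0733,"dz":0,"twist":-0.2},
    {"dx":-0.2385,"dy":-0.0733,"dz":0,"twist":-0.2},
    {"dx":-0.2385,"dy":-0.0733,"dz":0,"twist":-0.2},
    {"dx":-0.2385,"dy":-0.0733,"dz":0,"twist":-0.2},
  ],
)

```text
t: 18.25
eef_pos: [502.8, -226.0, 138.6]
tcp_rot: [3.141, 0.0, 1.701]
ft_force: [1.6, 0.2, 0.1]
opening: 0.548
```

```bash
python3 -c "
from h import *
s=state();print(s['eef_pos'],s['tcp_rot'],rel(501,-229.2,38,YAW),rel(*tr(1),138,YAW,[501,-229.2,138,YAW]))
"
```

```text
[ 502.77870882 -226.03528088  138.60771868] [3.14116841e+00 1.85927491e-04 1.70137444e+00] [-0.0029, -0.0022, 0.1006, 0.2] [0.3958, 0.1539, 0.0, 0.0]
```

Grasp A, then carry it to the middle slot (0.396, 0.154) in two legs.

Emit:
carry_out(
  moves=[
    {"dx":-0.002,"dy":-0.002,"dz":0.04,"twist":0.2},
    {"dx":-0.002,"dy":-0.002,"dz":0.075,"twist":0.2},
    {"dx":-0.002,"dy":-0.002,"dz":0.1,"twist":0.2},
    {"dx":-0.002,"dy":-0.002,"dz":0.1,"twist":0.2},
  ],
)

```text
t: 18.65
eef_pos: [500.1, -225.8, 35.8]
tcp_rot: [-3.138, -0.003, 1.697]
ft_force: [0.5, 0.6, -0.3]
opening: 0.547
```

Emit:
carry_out(
  moves=[
    {"dx":0,"dy":0,"dz":0,"twist":0},
    {"dx":0,"dy":0,"dz":0,"twist":0},
    {"dx":0,"dy":0,"dz":0,"twist":0},
    {"dx":0,"dy":0,"dz":0,"twist":0},
    {"dx":0,"dy":0,"dz":0,"twist":0},
  ],
  grip=0.02,
)

```text
t: 19.15
eef_pos: [501.8, -227.3, 40.1]
tcp_rot: [3.139, 0.002, 1.697]
ft_force: [1.1, 3.1, 7.5]
opening: 0.394
```

Emit:
carry_out(
  moves=[
    {"dx":0,"dy":0,"dz":-0.03,"twist":0},
    {"dx":0,"dy":0,"dz":-0.06,"twist":0},
    {"dx":0,"dy":0,"dz":-0.1,"twist":0},
    {"dx":0,"dy":0,"dz":-0.1,"twist":0},
  ],
)

```text
t: 19.55
eef_pos: [502.6, -228.1, 143.6]
tcp_rot: [3.135, 0.005, 1.697]
ft_force: [0.3, 0.5, -2.0]
opening: 0.392
```

Emit:
carry_out(
  moves=[
    {"dx":0.198,"dy":0.077,"dz":0,"twist":0},
    {"dx":0.198,"dy":0.077,"dz":0,"twist":0},
    {"dx":0.198,"dy":0.077,"dz":0,"twist":0},
    {"dx":0.198,"dy":0.077,"dz":0,"twist":0},
    {"dx":0.198,"dy":0.077,"dz":0,"twist":0},
  ],
)

```text
t: 20.05
eef_pos: [552.5, -17.0, 138.3]
tcp_rot: [-3.141, -0.0, 1.7]
ft_force: [-0.7, -0.3, -1.2]
opening: 0.395
```

Emit:
carry_out(
  moves=[
    {"dx":0.198,"dy":0.077,"dz":0,"twist":0},
    {"dx":0.198,"dy":0.077,"dz":0,"twist":0},
    {"dx":0.198,"dy":0.077,"dz":0,"twist":0},
    {"dx":0.198,"dy":0.077,"dz":0,"twist":0},
    {"dx":0.198,"dy":0.077,"dz":0,"twist":0},
  ],
)

```text
t: 20.55
eef_pos: [604.1, 188.9, 138.0]
tcp_rot: [3.141, -0.0, 1.7]
ft_force: [-0.2, -0.7, -1.5]
opening: 0.393
```

```bash
python3 -c "
from h import *
s=state();print(s['eef_pos'],s['tcp_rot'],rel(*tr(1),62,YAW))
"
```

```text
[604.10150226 188.86229172 138.03082621] [ 3.14129832e+00 -3.61837351e-04  1.70004563e+00] [-0.0057, -0.0015, 0.076, 0.1]
```

Emit:
carry_out(
  moves=[
    {"dx":-0.0055,"dy":-0.001,"dz":0.02,"twist":0.1},
    {"dx":-0.0055,"dy":-0.001,"dz":0.04,"twist":0.1},
    {"dx":-0.0055,"dy":-0.001,"dz":0.06,"twist":0.1},
    {"dx":-0.0055,"dy":-0.001,"dz":0.07,"twist":0.1},
    {"dx":-0.0055,"dy":-0.001,"dz":0.074,"twist":0.1},
  ],
)

```text
t: 21.05
eef_pos: [603.1, 178.8, 63.5]
tcp_rot: [-3.14, 0.0, 1.695]
ft_force: [-1.1, -0.2, -1.6]
opening: 0.394
```

Emit:
carry_out(
  moves=[
    {"dx":0,"dy":0,"dz":0.001,"twist":0},
    {"dx":0,"dy":0,"dz":0.002,"twist":0},
    {"dx":0,"dy":0,"dz":0.002,"twist":0},
  ],
)

```text
t: 21.35
eef_pos: [603.8, 179.5, 63.4]
tcp_rot: [3.14, 0.0, 1.695]
ft_force: [-0.4, -0.3, -0.8]
opening: 0.395
```

Emit:
carry_out(
  moves=[
    {"dx":0,"dy":0,"dz":0,"twist":0},
    {"dx":0,"dy":0,"dz":0,"twist":0},
    {"dx":0,"dy":0,"dz":0,"twist":0},
    {"dx":0,"dy":0,"dz":0,"twist":0},
  ],
  grip=0.052,
)

```text
t: 21.75
eef_pos: [603.6, 179.6, 62.9]
tcp_rot: [3.141, 0.0, 1.695]
ft_force: [0.2, -0.3, 0.8]
opening: 0.548
```

Emit:
carry_out(
  moves=[
    {"dx":0,"dy":0,"dz":-0.03,"twist":0},
    {"dx":0,"dy":0,"dz":-0.076,"twist":0},
    {"dx":0,"dy":0,"dz":-0.076,"twist":0},
  ],
)

```text
t: 22.05
eef_pos: [605.8, 180.1, 144.1]
tcp_rot: [3.133, -0.0, 1.695]
ft_force: [0.5, 0.7, 0.1]
opening: 0.545
```

Emit:
carry_out(
  moves=[
    {"dx":-0.23,"dy":-0.08,"dz":0,"twist":0},
    {"dx":-0.23,"dy":-0.08,"dz":0,"twist":0},
    {"dx":-0.23,"dy":-0.08,"dz":0,"twist":0},
    {"dx":-0.23,"dy":-0.08,"dz":0,"twist":0},
    {"dx":-0.23,"dy":-0.08,"dz":0,"twist":0},
  ],
)

```text
t: 22.55
eef_pos: [551.9, -60.7, 138.5]
tcp_rot: [3.142, 0.0, 1.695]
ft_force: [0.4, -0.3, -0.5]
opening: 0.546
```

```bash
python3 -c "
from h import *
look('top4')
s=state();print(s['eef_pos'],s['tcp_rot'],s['ft_force'],rel(502.4,-290.6,138,YAW))
"
```

```text
table [ 502.3 -290.    67.7] (11.0, 10.0) 105
table [ 447.6 -339.    68. ] (11.0, 10.0) 105
tray/post x,y,z -2.4 -7.0 89.7 110
tray/post x,y,z -2.7 44.1 89.2 106
tray/post x,y,z -1.7 94.1 89.4 104
knob? [559.2 707.7 141.9] 12
knob? [533.5 708.5 137.2] 12
knob? [440.8 305.6 146.3] 26
[551.09463511 -65.33787238 138.43188258] [-3.14109878e+00  1.22069951e-03  1.69280565e+00] [ 0.97979162 -4.24763504 -0.02104143] [-0.2177, -0.0757, 0.0004, -0.3]
```

Emit:
carry_out(
  moves=[
    {"dx":-0.2185,"dy":-0.0757,"dz":0,"twist":-0.3},
    {"dx":-0.2185,"dy":-0.0757,"dz":0,"twist":-0.3},
    {"dx":-0.2185,"dy":-0.0757,"dz":0,"twist":-0.3},
    {"dx":-0.2185,"dy":-0.0757,"dz":0,"twist":-0.3},
    {"dx":-0.2185,"dy":-0.0757,"dz":0,"twist":-0.3},
  ],
)

```text
t: 23.1
eef_pos: [503.8, -287.8, 138.4]
tcp_rot: [3.141, 0.0, 1.699]
ft_force: [1.4, -0.8, -0.5]
opening: 0.549
```

```bash
python3 -c "
from h import *
s=state();print(s['eef_pos'],s['tcp_rot'],rel(502.4,-290.6,38,YAW),rel(*tr(-47),138,YAW,[502.4,-290.6,138,YAW]))
"
```

```text
[ 503.77661215 -287.83756057  138.43451144] [3.14147403e+00 4.57126753e-04 1.69881452e+00] [-0.0026, -0.0017, 0.1004, 0.0] [0.4089, 0.1603, 0.0, 0.0]
```

Emit:
carry_out(
  moves=[
    {"dx":-0.002,"dy":-0.002,"dz":0.04,"twist":0},
    {"dx":-0.002,"dy":-0.002,"dz":0.075,"twist":0},
    {"dx":-0.002,"dy":-0.002,"dz":0.1,"twist":0},
    {"dx":-0.002,"dy":-0.002,"dz":0.1,"twist":0},
  ],
)

```text
t: 23.5
eef_pos: [501.6, -286.2, 35.6]
tcp_rot: [-3.138, -0.004, 1.7]
ft_force: [-0.8, -0.4, 0.4]
opening: 0.546
```

Emit:
carry_out(
  moves=[
    {"dx":0,"dy":0,"dz":0,"twist":0},
    {"dx":0,"dy":0,"dz":0,"twist":0},
    {"dx":0,"dy":0,"dz":0,"twist":0},
    {"dx":0,"dy":0,"dz":0,"twist":0},
    {"dx":0,"dy":0,"dz":0,"twist":0},
  ],
  grip=0.02,
)

```text
t: 24.0
eef_pos: [503.6, -287.4, 40.2]
tcp_rot: [3.14, 0.002, 1.701]
ft_force: [-0.6, 0.5, 6.8]
opening: 0.393
```

Emit:
carry_out(
  moves=[
    {"dx":0,"dy":0,"dz":-0.03,"twist":0},
    {"dx":0,"dy":0,"dz":-0.06,"twist":0},
    {"dx":0,"dy":0,"dz":-0.1,"twist":0},
    {"dx":0,"dy":0,"dz":-0.1,"twist":0},
  ],
)

```text
t: 24.4
eef_pos: [504.7, -288.1, 143.9]
tcp_rot: [3.136, 0.006, 1.701]
ft_force: [0.6, -0.2, -1.1]
opening: 0.395
```

Emit:
carry_out(
  moves=[
    {"dx":0.203,"dy":0.08,"dz":0,"twist":0},
    {"dx":0.203,"dy":0.08,"dz":0,"twist":0},
    {"dx":0.203,"dy":0.08,"dz":0,"twist":0},
    {"dx":0.203,"dy":0.08,"dz":0,"twist":0},
    {"dx":0.203,"dy":0.08,"dz":0,"twist":0},
  ],
)

```text
t: 24.9
eef_pos: [556.2, -71.6, 138.4]
tcp_rot: [-3.141, -0.0, 1.703]
ft_force: [-0.2, -0.9, -1.1]
opening: 0.396
```

Emit:
carry_out(
  moves=[
    {"dx":0.203,"dy":0.08,"dz":0,"twist":0},
    {"dx":0.203,"dy":0.08,"dz":0,"twist":0},
    {"dx":0.203,"dy":0.08,"dz":0,"twist":0},
    {"dx":0.203,"dy":0.08,"dz":0,"twist":0},
    {"dx":0.203,"dy":0.08,"dz":0,"twist":0},
  ],
)

```text
t: 25.4
eef_pos: [609.2, 140.2, 138.2]
tcp_rot: [3.141, -0.0, 1.704]
ft_force: [-0.4, -0.5, -1.4]
opening: 0.396
```

```bash
python3 -c "
from h import *
s=state();print(s['eef_pos'],s['tcp_rot'],rel(*tr(-47),62,YAW))
"
```

```text
[609.23139947 140.20165669 138.1637283 ] [ 3.14134992e+00 -3.83513016e-04  1.70363317e+00] [-0.0048, -0.0004, 0.0762, 0.3]
```

Emit:
carry_out(
  moves=[
    {"dx":-0.0045,"dy":0,"dz":0.02,"twist":0.3},
    {"dx":-0.0045,"dy":0,"dz":0.04,"twist":0.3},
    {"dx":-0.0045,"dy":0,"dz":0.06,"twist":0.3},
    {"dx":-0.0045,"dy":0,"dz":0.07,"twist":0.3},
    {"dx":-0.0045,"dy":0,"dz":0.074,"twist":0.3},
  ],
)

```text
t: 25.9
eef_pos: [609.2, 131.3, 63.6]
tcp_rot: [-3.14, 0.0, 1.695]
ft_force: [0.5, -0.1, -1.0]
opening: 0.39
```

Emit:
carry_out(
  moves=[
    {"dx":0,"dy":0,"dz":0.001,"twist":0},
    {"dx":0,"dy":0,"dz":0.002,"twist":0},
    {"dx":0,"dy":0,"dz":0.002,"twist":0},
  ],
)

```text
t: 26.2
eef_pos: [610.0, 131.7, 63.3]
tcp_rot: [3.141, 0.0, 1.695]
ft_force: [-0.3, 0.3, -1.3]
opening: 0.394
```

Emit:
carry_out(
  moves=[
    {"dx":0,"dy":0,"dz":0,"twist":0},
    {"dx":0,"dy":0,"dz":0,"twist":0},
    {"dx":0,"dy":0,"dz":0,"twist":0},
    {"dx":0,"dy":0,"dz":0,"twist":0},
  ],
  grip=0.052,
)

```text
t: 26.6
eef_pos: [609.8, 131.8, 62.8]
tcp_rot: [3.141, 0.0, 1.695]
ft_force: [-0.1, -0.1, 0.0]
opening: 0.545
```

Emit:
carry_out(
  moves=[
    {"dx":0,"dy":0,"dz":-0.03,"twist":0},
    {"dx":0,"dy":0,"dz":-0.076,"twist":0},
    {"dx":0,"dy":0,"dz":-0.076,"twist":0},
  ],
)

```text
t: 26.9
eef_pos: [612.0, 132.1, 144.1]
tcp_rot: [3.133, 0.0, 1.695]
ft_force: [0.3, 0.1, -0.6]
opening: 0.551
```

Emit:
carry_out(
  moves=[
    {"dx":-0.22,"dy":-0.11,"dz":0,"twist":0},
    {"dx":-0.22,"dy":-0.11,"dz":0,"twist":0},
    {"dx":-0.22,"dy":-0.11,"dz":0,"twist":0},
    {"dx":-0.22,"dy":-0.11,"dz":0,"twist":0},
    {"dx":-0.22,"dy":-0.11,"dz":0,"twist":0},
  ],
)

```text
t: 27.4
eef_pos: [526.8, -102.0, 138.5]
tcp_rot: [3.142, 0.0, 1.695]
ft_force: [0.7, -0.2, 0.6]
opening: 0.548
```

```bash
python3 -c "
from h import *
look('top5')
s=state();print(s['eef_pos'],s['tcp_rot'],s['ft_force'],rel(447.6,-339.3,138,YAW))
"
```

```text
table [ 447.7 -339.    67.9] (11.0, 10.0) 107
tray/post x,y,z 0.2 -163.1 88.7 17
tray/post x,y,z -1.8 -55.2 89.6 99
tray/post x,y,z -2.1 -6.7 89.4 105
tray/post x,y,z -2.5 44.2 89.4 103
tray/post x,y,z -2.1 94.5 89.6 105
knob? [559.2 708.5 144.7] 11
knob? [533.7 709.6 134.4] 11
knob? [440.6 305.6 143.6] 26
[ 525.31520931 -106.76662704  138.45880393] [-3.14086842e+00  1.15423137e-03  1.69290973e+00] [ 1.27589801 -4.40306595  0.31310032] [-0.2213, -0.1055, 0.0005, -0.3]
```

Emit:
carry_out(
  moves=[
    {"dx":-0.222,"dy":-0.1055,"dz":0,"twist":-0.3},
    {"dx":-0.222,"dy":-0.1055,"dz":0,"twist":-0.3},
    {"dx":-0.222,"dy":-0.1055,"dz":0,"twist":-0.3},
    {"dx":-0.222,"dy":-0.1055,"dz":0,"twist":-0.3},
    {"dx":-0.222,"dy":-0.1055,"dz":0,"twist":-0.3},
  ],
)

```text
t: 27.95
eef_pos: [449.7, -335.6, 138.5]
tcp_rot: [3.142, 0.0, 1.7]
ft_force: [0.7, 0.3, 0.6]
opening: 0.546
```

```bash
python3 -c "
from h import *
s=state();print(s['eef_pos'],s['tcp_rot'],rel(447.6,-339.3,38,YAW),rel(*tr(-93),138,YAW,[447.6,-339.3,138,YAW]))
"
```

```text
[ 449.7360631  -335.62671885  138.52384404] [3.14151593e+00 2.16872291e-04 1.70017160e+00] [-0.0034, -0.0026, 0.1005, 0.1] [0.4043, 0.2209, 0.0, 0.0]
```

Emit:
carry_out(
  moves=[
    {"dx":-0.003,"dy":-0.002,"dz":0.04,"twist":0.1},
    {"dx":-0.003,"dy":-0.002,"dz":0.075,"twist":0.1},
    {"dx":-0.003,"dy":-0.002,"dz":0.1,"twist":0.1},
    {"dx":-0.003,"dy":-0.002,"dz":0.1,"twist":0.1},
  ],
)

```text
t: 28.35
eef_pos: [447.9, -335.9, 35.7]
tcp_rot: [-3.138, -0.004, 1.698]
ft_force: [0.2, 1.2, 1.2]
opening: 0.546
```

Emit:
carry_out(
  moves=[
    {"dx":0,"dy":0,"dz":0,"twist":0},
    {"dx":0,"dy":0,"dz":0,"twist":0},
    {"dx":0,"dy":0,"dz":0,"twist":0},
    {"dx":0,"dy":0,"dz":0,"twist":0},
    {"dx":0,"dy":0,"dz":0,"twist":0},
  ],
  grip=0.02,
)

```text
t: 28.85
eef_pos: [449.7, -337.2, 40.1]
tcp_rot: [3.14, 0.002, 1.699]
ft_force: [-1.2, 0.7, 8.3]
opening: 0.392
```

Emit:
carry_out(
  moves=[
    {"dx":0,"dy":0,"dz":-0.03,"twist":0},
    {"dx":0,"dy":0,"dz":-0.06,"twist":0},
    {"dx":0,"dy":0,"dz":-0.1,"twist":0},
    {"dx":0,"dy":0,"dz":-0.1,"twist":0},
  ],
)

```text
t: 29.25
eef_pos: [450.7, -338.1, 143.7]
tcp_rot: [3.136, 0.006, 1.699]
ft_force: [0.9, -1.0, -1.4]
opening: 0.393
```

Emit:
carry_out(
  moves=[
    {"dx":0.202,"dy":0.11,"dz":0,"twist":0},
    {"dx":0.202,"dy":0.11,"dz":0,"twist":0},
    {"dx":0.202,"dy":0.11,"dz":0,"twist":0},
    {"dx":0.202,"dy":0.11,"dz":0,"twist":0},
    {"dx":0.202,"dy":0.11,"dz":0,"twist":0},
  ],
)

```text
t: 29.75
eef_pos: [532.9, -119.4, 138.4]
tcp_rot: [-3.142, -0.0, 1.701]
ft_force: [-0.0, -0.8, -0.5]
opening: 0.397
```

Emit:
carry_out(
  moves=[
    {"dx":0.2,"dy":0.11,"dz":0,"twist":0},
    {"dx":0.2,"dy":0.11,"dz":0,"twist":0},
    {"dx":0.2,"dy":0.11,"dz":0,"twist":0},
    {"dx":0.2,"dy":0.11,"dz":0,"twist":0},
    {"dx":0.2,"dy":0.11,"dz":0,"twist":0},
  ],
)

```text
t: 30.25
eef_pos: [616.5, 93.4, 138.1]
tcp_rot: [3.141, -0.0, 1.701]
ft_force: [-0.3, -1.0, -0.4]
opening: 0.396
```

```bash
python3 -c "
from h import *
s=state();print(s['eef_pos'],s['tcp_rot'],rel(*tr(-93),62,YAW))
"
```

```text
[616.50956157  93.44628062 138.14382363] [ 3.14145009e+00 -2.32298034e-04  1.70098025e+00] [-0.0035, -0.0017, 0.0761, 0.2]
```

Emit:
carry_out(
  moves=[
    {"dx":-0.0035,"dy":-0.0015,"dz":0.02,"twist":0.2},
    {"dx":-0.0035,"dy":-0.0015,"dz":0.04,"twist":0.2},
    {"dx":-0.0035,"dy":-0.0015,"dz":0.06,"twist":0.2},
    {"dx":-0.0035,"dy":-0.0015,"dz":0.07,"twist":0.2},
    {"dx":-0.0035,"dy":-0.0015,"dz":0.074,"twist":0.2},
  ],
)

```text
t: 30.75
eef_pos: [614.5, 86.3, 63.5]
tcp_rot: [-3.14, -0.0, 1.695]
ft_force: [-0.3, -0.7, -1.1]
opening: 0.396
```

Emit:
carry_out(
  moves=[
    {"dx":0,"dy":0,"dz":0.001,"twist":0},
    {"dx":0,"dy":0,"dz":0.002,"twist":0},
    {"dx":0,"dy":0,"dz":0.002,"twist":0},
  ],
)

```text
t: 31.05
eef_pos: [615.3, 86.3, 63.3]
tcp_rot: [3.14, 0.0, 1.695]
ft_force: [-0.8, 0.9, -1.2]
opening: 0.396
```

Emit:
carry_out(
  moves=[
    {"dx":0,"dy":0,"dz":0,"twist":0},
    {"dx":0,"dy":0,"dz":0,"twist":0},
    {"dx":0,"dy":0,"dz":0,"twist":0},
    {"dx":0,"dy":0,"dz":0,"twist":0},
  ],
  grip=0.052,
)

```text
t: 31.45
eef_pos: [615.1, 86.3, 62.9]
tcp_rot: [3.141, 0.0, 1.695]
ft_force: [0.0, -0.2, -0.4]
opening: 0.546
```

Emit:
carry_out(
  moves=[
    {"dx":0,"dy":0,"dz":-0.03,"twist":0},
    {"dx":0,"dy":0,"dz":-0.075,"twist":0},
    {"dx":0,"dy":0,"dz":-0.125,"twist":0},
    {"dx":0,"dy":0,"dz":-0.138,"twist":0},
    {"dx":0,"dy":0,"dz":-0.138,"twist":0},
  ],
)

```text
t: 31.95
eef_pos: [615.7, 86.4, 202.9]
tcp_rot: [3.137, 0.0, 1.695]
ft_force: [0.1, 0.4, -0.1]
opening: 0.548
```

Emit:
carry_out(
  moves=[
    {"dx":0,"dy":-0.15,"dz":0,"twist":0},
    {"dx":0,"dy":-0.15,"dz":0,"twist":0},
    {"dx":0,"dy":-0.15,"dz":0,"twist":0},
    {"dx":0,"dy":-0.15,"dz":0,"twist":0},
    {"dx":0,"dy":-0.15,"dz":0,"twist":0},
  ],
  grip=0.04,
)

```text
t: 32.45
eef_pos: [465.4, 67.6, 199.8]
tcp_rot: [-3.14, -0.0, 1.695]
ft_force: [0.5, -0.2, 0.3]
opening: 0.42
```

```bash
python3 -c "
from h import *
W=look('top6');snap('side','side6')
s=state();print(s['eef_pos'],s['tcp_rot'],s['ft_force'],kn(1.6),rel(*kn(1.6),200,YAW-np.rad2deg(1.6)))
a=cv2.imread('pics/side6.png')[90:290,150:360];cv2.imwrite('pics/v6.png',cv2.resize(a,None,fx=3,fy=3,interpolation=2))
"
```

```text
tray/post x,y,z -2.6 -100.2 90.0 97
tray/post x,y,z 0.6 -163.5 87.6 17
tray/post x,y,z -1.6 -55.7 90.0 104
tray/post x,y,z -2.3 -7.3 89.5 108
tray/post x,y,z -3.0 43.7 89.6 100
tray/post x,y,z -2.0 94.6 89.8 106
knob? [559.5 707.2 137.4] 11
knob? [533.6 709.3 135.1] 13
knob? [440.9 305.8 145.9] 26
[466.97931972  67.67264731 199.96521986] [-3.14116210e+00  1.58998406e-05  1.69522827e+00] [ 1.22208069 -0.00280784 -0.25962685] [440.77428124 311.60779439] [0.2453, 0.0043, -0.0, 91.5]
```

View pics/v6.png

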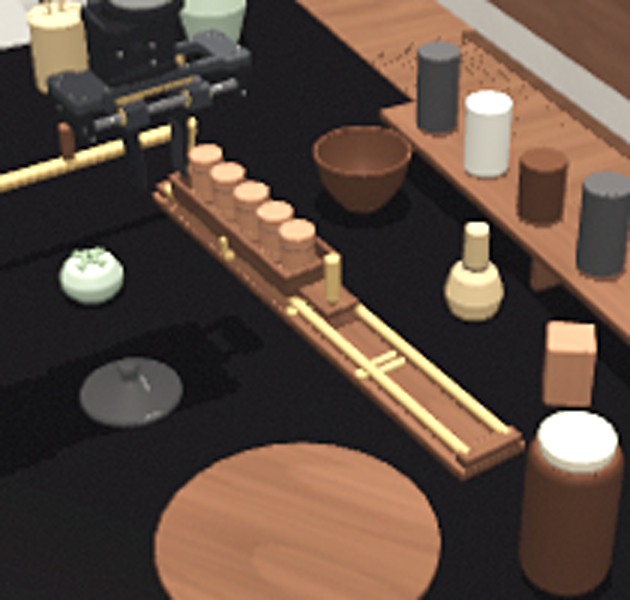

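Emit:
carry_out(
  moves=[
    {"dx":0.2397,"dy":0.0036,"dz":0,"twist":0},
    {"dx":0.2397,"dy":0.0036,"dz":0,"twist":0},
    {"dx":0.2397,"dy":0.0036,"dz":0,"twist":0},
    {"dx":0.2397,"dy":0.0036,"dz":0,"twist":0},
    {"dx":0.2397,"dy":0.0036,"dz":0,"twist":0},
  ],
)

```text
t: 33.05
eef_pos: [440.2, 309.0, 199.7]
tcp_rot: [-3.141, 0.0, 1.696]
ft_force: [-0.1, -0.1, 0.2]
opening: 0.424
```

Emit:
carry_out(
  moves=[
    {"dx":0,"dy":0,"dz":0,"twist":42},
    {"dx":0,"dy":0,"dz":0,"twist":42},
    {"dx":0,"dy":0,"dz":0,"twist":42},
    {"dx":0,"dy":0,"dz":0,"twist":42},
    {"dx":0,"dy":0,"dz":0,"twist":42},
  ],
)

```text
t: 33.55
eef_pos: [440.8, 306.6, 199.6]
tcp_rot: [-3.141, 0.001, 0.956]
ft_force: [-0.3, -0.8, 0.2]
opening: 0.422
```

Emit:
carry_out(
  moves=[
    {"dx":0,"dy":0,"dz":0,"twist":42},
    {"dx":0,"dy":0,"dz":0,"twist":42},
    {"dx":0,"dy":0,"dz":0,"twist":42},
    {"dx":0,"dy":0,"dz":0,"twist":42},
    {"dx":0,"dy":0,"dz":0,"twist":42},
  ],
)

```text
t: 34.05
eef_pos: [440.8, 306.5, 199.6]
tcp_rot: [3.141, 0.001, 0.223]
ft_force: [-0.0, 0.6, -0.2]
opening: 0.421
```

```bash
python3 -c "
from h import *
P[:]=585,325
s=state();print(s['eef_pos'],s['tcp_rot'],s['ft_force'],rel(440.5,306,118,YAW-90))
A=np.linspace(1.571,0,16)
f=lambda a:[*kn(a),118,YAW-np.rad2deg(a)]
print(f(A[0]))
for j in range(1,6): print(rel(*f(A[j]),f(A[0])))
"
```

```text
[440.82945062 306.4802698  199.63305442] [3.14131251e+00 8.06021758e-04 2.23230737e-01] [-0.03131055  0.58299358 -0.21778037] [-0.0004, 0.0004, 0.0816, 5.5]
[np.float64(441.1715562574624), np.float64(306.6049253711843), 118, np.float64(7.28833038494767)]
[0.0008, 0.0152, 0.0, -6.0]
[0.0032, 0.0302, 0.0, -12.0]
[0.0071, 0.0448, 0.0, -18.0]
[0.0125, 0.059, 0.0, -24.0]
[0.0194, 0.0725, 0.0, -30.0]
```

Emit:
carry_out(
  moves=[
    {"dx":0,"dy":0,"dz":0.03,"twist":5.5},
    {"dx":0,"dy":0,"dz":0.055,"twist":5.5},
    {"dx":0,"dy":0,"dz":0.0816,"twist":5.5},
    {"dx":0,"dy":0,"dz":0.0816,"twist":5.5},
  ],
)

```text
t: 34.45
eef_pos: [439.3, 305.6, 115.5]
tcp_rot: [3.139, 0.006, 0.133]
ft_force: [-0.7, -0.2, 0.6]
opening: 0.421
```

Emit:
carry_out(
  moves=[
    {"dx":0.0008,"dy":0.0152,"dz":0,"twist":-6},
    {"dx":0.0032,"dy":0.0302,"dz":0,"twist":-12},
    {"dx":0.0071,"dy":0.0448,"dz":0,"twist":-18},
    {"dx":0.0125,"dy":0.059,"dz":0,"twist":-24},
    {"dx":0.0194,"dy":0.0725,"dz":0,"twist":-30},
  ],
)

```text
t: 34.95
eef_pos: [469.6, 236.5, 119.7]
tcp_rot: [-3.142, -0.0, 0.661]
ft_force: [-1.0, 1.0, -1.4]
opening: 0.418
```

Emit:
carry_out(
  moves=[
    {"dx":0.0008,"dy":0.0152,"dz":0,"twist":-6},
    {"dx":0.0032,"dy":0.0302,"dz":0,"twist":-12},
    {"dx":0.0071,"dy":0.0448,"dz":0,"twist":-18},
    {"dx":0.0125,"dy":0.059,"dz":0,"twist":-24},
    {"dx":0.0194,"dy":0.0725,"dz":0,"twist":-30},
  ],
)

```text
t: 35.45
eef_pos: [529.5, 190.9, 119.7]
tcp_rot: [3.142, 0.0, 1.185]
ft_force: [-0.2, 1.4, -0.5]
opening: 0.418
```

```bash
python3 -c "
from h import *
P[:]=585,325
s=state();a=.5236;print(s['eef_pos'],s['tcp_rot'],s['ft_force'],rel(*kn(a),118,YAW-30))
"
```

```text
[529.53887555 190.86755951 119.74039738] [3.14158725e+00 8.39942398e-05 1.18472933e+00] [-0.2357518   1.43434214 -0.4576548 ] [0.0002, -0.0006, 0.0017, 0.6]
```

Emit:
carry_out(
  moves=[
    {"dx":0.0008,"dy":0.0152,"dz":0,"twist":-6},
    {"dx":0.0032,"dy":0.0302,"dz":0,"twist":-12},
    {"dx":0.0071,"dy":0.0448,"dz":0,"twist":-18},
    {"dx":0.0125,"dy":0.059,"dz":0,"twist":-24},
    {"dx":0.0194,"dy":0.0725,"dz":0,"twist":-30},
  ],
)

```text
t: 35.95
eef_pos: [604.1, 181.4, 119.8]
tcp_rot: [3.142, 0.0, 1.708]
ft_force: [-1.0, 1.1, 0.0]
opening: 0.419
```

Emit:
carry_out(
  moves=[
    {"dx":0,"dy":0.003,"dz":0,"twist":0},
    {"dx":0,"dy":0.006,"dz":0,"twist":0},
    {"dx":0,"dy":0.008,"dz":0,"twist":0},
    {"dx":0,"dy":0.01,"dz":0,"twist":0},
    {"dx":0,"dy":0.01,"dz":0,"twist":0},
  ],
)

```text
t: 36.45
eef_pos: [612.8, 182.9, 119.2]
tcp_rot: [3.141, 0.0, 1.703]
ft_force: [0.1, 0.2, -0.4]
opening: 0.421
```

Emit:
carry_out(
  moves=[
    {"dx":0,"dy":0.001,"dz":0,"twist":0},
    {"dx":0,"dy":0.002,"dz":0,"twist":0},
    {"dx":0,"dy":0.002,"dz":0,"twist":0},
  ],
)

```text
t: 36.75
eef_pos: [614.9, 183.1, 119.2]
tcp_rot: [3.141, 0.0, 1.704]
ft_force: [-1.0, 0.5, -0.5]
opening: 0.42
```

Emit:
carry_out(
  moves=[
    {"dx":0,"dy":0.001,"dz":0,"twist":0},
    {"dx":0,"dy":0.002,"dz":0,"twist":0},
    {"dx":0,"dy":0.002,"dz":0,"twist":0},
  ],
)

```text
t: 37.05
eef_pos: [616.5, 183.3, 119.0]
tcp_rot: [-3.141, 0.0, 1.704]
ft_force: [-3.1, -0.3, 3.0]
opening: 0.42
```

```bash
python3 -c "
from h import *
W=look('top7');Z=W[...,2]
s=state();print(s['eef_pos'],s['ft_force'])
p=cv2.imread('pics/top7.png');cv2.imwrite('pics/v7.png',cv2.resize(p[160:225,130:320],None,fx=4.2,fy=4.2,interpolation=2))"
```

```text
tray/post x,y,z -3.5 -102.9 89.2 76
tray/post x,y,z 0.1 -163.5 87.1 18
tray/post x,y,z 12.7 -55.3 89.4 16
tray/post x,y,z -12.5 -56.8 89.2 33
tray/post x,y,z -13.8 -17.3 85.9 10
knob? [559.2 705.9 137.2] 13
knob? [533.6 708.7 138.5] 9
[616.4863391  183.26021742 119.03317821] [-2.76754016 -0.70098681  1.39550632]
```

View pics/v7.png

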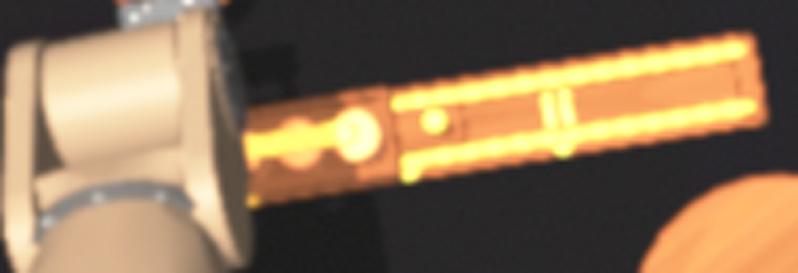

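Emit:
carry_out(
  moves=[
    {"dx":0,"dy":-0.012,"dz":0,"twist":0},
    {"dx":0,"dy":-0.012,"dz":0,"twist":0},
  ],
  grip=0.042,
)

```text
t: 37.3
eef_pos: [604.3, 181.7, 119.1]
tcp_rot: [-3.141, 0.0, 1.704]
ft_force: [0.7, -0.1, 0.4]
opening: 0.438
```

Emit:
carry_out(
  moves=[
    {"dx":0,"dy":0,"dz":-0.03,"twist":0},
    {"dx":0,"dy":0,"dz":-0.07,"twist":0},
    {"dx":0,"dy":0,"dz":-0.09,"twist":0},
    {"dx":0,"dy":0,"dz":-0.09,"twist":0},
  ],
  grip=0.036,
)

```text
t: 37.7
eef_pos: [606.5, 182.1, 212.4]
tcp_rot: [3.135, -0.0, 1.704]
ft_force: [-0.0, -0.7, 0.0]
opening: 0.378
```

Emit:
carry_out(
  moves=[
    {"dx":-0.163,"dy":0,"dz":0,"twist":42},
    {"dx":-0.163,"dy":0,"dz":0,"twist":42},
    {"dx":-0.163,"dy":0,"dz":0,"twist":42},
    {"dx":-0.163,"dy":0,"dz":0,"twist":42},
    {"dx":-0.163,"dy":0,"dz":0,"twist":42},
  ],
)

```text
t: 38.2
eef_pos: [626.8, 17.5, 207.8]
tcp_rot: [-3.141, 0.001, 0.962]
ft_force: [-0.2, 0.3, 0.4]
opening: 0.377
```

Emit:
carry_out(
  moves=[
    {"dx":0,"dy":0,"dz":0,"twist":42},
    {"dx":0,"dy":0,"dz":0,"twist":42},
    {"dx":0,"dy":0,"dz":0,"twist":42},
    {"dx":0,"dy":0,"dz":0,"twist":42},
    {"dx":0,"dy":0,"dz":0,"twist":42},
  ],
)

```text
t: 38.7
eef_pos: [626.6, 20.1, 207.8]
tcp_rot: [-3.141, 0.001, 0.232]
ft_force: [0.2, 0.3, 0.1]
opening: 0.378
```

```bash
python3 -c "
from h import *
q=tr(-163.3)+.3*X
s=state();print(q,s['eef_pos'],s['tcp_rot'],s['ft_force'],rel(*q,120,YAW-90))
W=look('top8');Z=W[...,2];e=W[...,:2]-C
b=max(blobs((abs(e@X)<60)&(abs(e@D)<190)&(Z>97)&(Z<112)),key=lambda b:b.sum());print(cv2.fitLine(W[b][:,:2].astype(np.float32),cv2.DIST_HUBER,0,.01,.01).ravel(),D)
p=cv2.imread('pics/top8.png');cv2.imwrite('pics/v8.png',cv2.resize(p[160:225,130:320],None,fx=4.2,fy=4.2,interpolation=2))"
```

```text
[624.54721892  20.06175691] [626.57314274  20.1388449  207.83092445] [-3.14131363e+00  1.08830443e-03  2.31876320e-01] [0.23099314 0.25662008 0.14039666] [-0.002, -0.0004, 0.0878, 6.0]
tray/post x,y,z 11.9 44.8 88.7 14
tray/post x,y,z 12.3 95.5 89.4 18
tray/post x,y,z -11.6 5.4 89.4 9
tray/post x,y,z -13.7 43.7 88.4 36
tray/post x,y,z -13.2 94.0 89.5 33
knob? [603.1 180.  146.9] 24
knob? [559.  707.5 141.7] 14
knob? [533.6 709.1 139.9] 12
[ 1.2746960e-01 -9.9184245e-01  5.9120288e+02  2.6624277e+02] [ 0.12706461 -0.99189444]
```

View pics/v8.png

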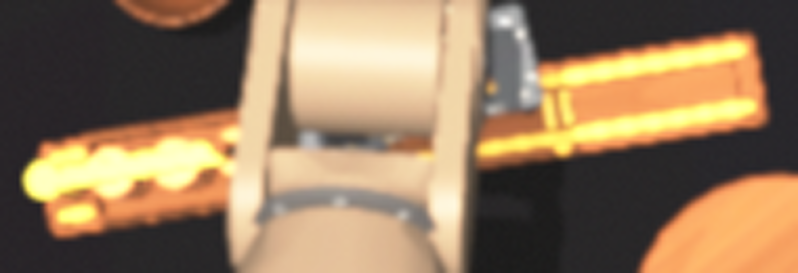

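Emit:
carry_out(
  moves=[
    {"dx":-0.002,"dy":0,"dz":0.04,"twist":6},
    {"dx":-0.002,"dy":0,"dz":0.08,"twist":6},
    {"dx":-0.002,"dy":0,"dz":0.1,"twist":6},
    {"dx":-0.002,"dy":0,"dz":0.1,"twist":6},
    {"dx":-0.002,"dy":0,"dz":0.1,"twist":6},
  ],
)

```text
t: 39.25
eef_pos: [624.9, 19.7, 109.1]
tcp_rot: [3.142, 0.0, 0.135]
ft_force: [0.4, 0.1, -0.0]
opening: 0.38
```

```bash
python3 -c "
from h import *
q=tr(-163.3)+.3*X
s=state();print(s['eef_pos'],s['tcp_rot'],rel(*q,58,YAW-90))"
```

```text
[624.8809051   19.67322612 109.07613784] [3.14156288e+00 2.68728526e-04 1.34781965e-01] [-0.0003, -0.0004, 0.0511, 0.4]
```

Emit:
carry_out(
  moves=[
    {"dx":0,"dy":0,"dz":0.012,"twist":0.4},
    {"dx":0,"dy":0,"dz":0.025,"twist":0.4},
    {"dx":0,"dy":0,"dz":0.038,"twist":0.4},
    {"dx":0,"dy":0,"dz":0.05,"twist":0.4},
    {"dx":0,"dy":0,"dz":0.05,"twist":0.4},
  ],
)

```text
t: 39.75
eef_pos: [623.7, 19.7, 57.0]
tcp_rot: [-3.141, 0.003, 0.126]
ft_force: [1.0, 0.3, -1.0]
opening: 0.377
```

Emit:
carry_out(
  moves=[
    {"dx":0,"dy":0,"dz":0,"twist":0},
    {"dx":0,"dy":0,"dz":0,"twist":0},
    {"dx":0,"dy":0,"dz":0,"twist":0},
    {"dx":0,"dy":0,"dz":0,"twist":0},
    {"dx":0,"dy":0,"dz":0,"twist":0},
  ],
  grip=0.018,
)

```text
t: 40.25
eef_pos: [624.9, 19.4, 59.5]
tcp_rot: [3.141, -0.001, 0.126]
ft_force: [0.2, -3.3, 1.6]
opening: 0.189
```

Emit:
carry_out(
  moves=[
    {"dx":0,"dy":0.004,"dz":0,"twist":0},
    {"dx":0,"dy":0.008,"dz":0,"twist":0},
    {"dx":0,"dy":0.012,"dz":0,"twist":0},
    {"dx":0,"dy":0.016,"dz":0,"twist":0},
    {"dx":0,"dy":0.02,"dz":0,"twist":0},
  ],
)

```text
t: 40.75
eef_pos: [627.2, -0.3, 59.2]
tcp_rot: [3.142, -0.0, 0.126]
ft_force: [-0.2, 0.5, 0.5]
opening: 0.189
```

Emit:
carry_out(
  moves=[
    {"dx":0,"dy":0.007,"dz":0,"twist":0},
    {"dx":0,"dy":0.014,"dz":0,"twist":0},
    {"dx":0,"dy":0.021,"dz":0,"twist":0},
    {"dx":0,"dy":0.028,"dz":0,"twist":0},
    {"dx":0,"dy":0.035,"dz":0,"twist":0},
  ],
)

```text
t: 41.25
eef_pos: [631.6, -35.6, 59.0]
tcp_rot: [3.141, -0.0, 0.126]
ft_force: [0.9, 1.9, 1.3]
opening: 0.191
```

Emit:
carry_out(
  moves=[
    {"dx":0,"dy":0.007,"dz":0,"twist":0},
    {"dx":0,"dy":0.014,"dz":0,"twist":0},
    {"dx":0,"dy":0.021,"dz":0,"twist":0},
    {"dx":0,"dy":0.028,"dz":0,"twist":0},
    {"dx":0,"dy":0.035,"dz":0,"twist":0},
  ],
)

```text
t: 41.75
eef_pos: [635.9, -70.2, 59.0]
tcp_rot: [3.142, 0.0, 0.126]
ft_force: [0.6, 1.7, -0.1]
opening: 0.188
```

Emit:
carry_out(
  moves=[
    {"dx":0,"dy":0.007,"dz":0,"twist":0},
    {"dx":0,"dy":0.014,"dz":0,"twist":0},
    {"dx":0,"dy":0.02,"dz":0,"twist":0},
    {"dx":0,"dy":0.025,"dz":0,"twist":0},
    {"dx":0,"dy":0.03,"dz":0,"twist":0},
  ],
)

```text
t: 42.25
eef_pos: [639.5, -99.1, 59.0]
tcp_rot: [-3.14, 0.0, 0.126]
ft_force: [0.9, 25.0, 2.9]
opening: 0.192
```

Emit:
carry_out(
  moves=[
    {"dx":0,"dy":0.002,"dz":0,"twist":0},
    {"dx":0,"dy":0.004,"dz":0,"twist":0},
    {"dx":0,"dy":0.006,"dz":0,"twist":0},
    {"dx":0,"dy":0.008,"dz":0,"twist":0},
    {"dx":0,"dy":0.01,"dz":0,"twist":0},
  ],
)

```text
t: 42.75
eef_pos: [640.9, -109.1, 59.1]
tcp_rot: [-3.141, 0.0, 0.127]
ft_force: [1.4, 2.6, -0.3]
opening: 0.187
```

Emit:
carry_out(
  moves=[
    {"dx":0,"dy":0,"dz":0,"twist":0},
    {"dx":0,"dy":0,"dz":0,"twist":0},
    {"dx":0,"dy":0,"dz":0,"twist":0},
  ],
)

```text
t: 43.05
eef_pos: [640.9, -109.5, 59.1]
tcp_rot: [3.141, 0.0, 0.126]
ft_force: [0.6, -0.4, -0.5]
opening: 0.191
```

Force has fallen to zero after the detent. Next I open the fingers, lift and retreat, then check.

Emit:
carry_out(
  moves=[
    {"dx":0,"dy":0,"dz":0,"twist":0},
    {"dx":0,"dy":0,"dz":0,"twist":0},
    {"dx":0,"dy":0,"dz":0,"twist":0},
    {"dx":0,"dy":0,"dz":0,"twist":0},
  ],
  grip=0.036,
)

```text
t: 43.45
eef_pos: [641.0, -109.3, 59.1]
tcp_rot: [3.141, -0.0, 0.126]
ft_force: [0.1, -0.7, 0.1]
opening: 0.374
```

Emit:
carry_out(
  moves=[
    {"dx":0,"dy":0,"dz":-0.02,"twist":0},
    {"dx":0,"dy":0,"dz":-0.05,"twist":0},
    {"dx":0,"dy":0,"dz":-0.09,"twist":0},
    {"dx":0,"dy":0,"dz":-0.14,"twist":0},
    {"dx":0,"dy":0,"dz":-0.15,"twist":0},
  ],
)

```text
t: 43.95
eef_pos: [642.6, -109.6, 214.9]
tcp_rot: [3.138, -0.008, 0.126]
ft_force: [-0.2, -0.3, -0.5]
opening: 0.375
```

Emit:
carry_out(
  moves=[
    {"dx":-0.1,"dy":0.19,"dz":0,"twist":0},
    {"dx":-0.1,"dy":0.19,"dz":0,"twist":0},
    {"dx":-0.1,"dy":0.19,"dz":0,"twist":0},
    {"dx":-0.1,"dy":0.19,"dz":0,"twist":0},
    {"dx":-0.1,"dy":0.19,"dz":0,"twist":0},
  ],
)

```text
t: 44.45
eef_pos: [563.8, -314.2, 208.6]
tcp_rot: [3.141, 0.001, 0.123]
ft_force: [0.5, 0.5, -0.3]
opening: 0.379
```

```bash
cat > fin.py <<'E'
from h import *
import sys
n=sys.argv[1]
C[:]=C+130*D   # tray frame if home in the middle station
W=look('t'+n);Z=W[...,2];e=W[...,:2]-C
for b in blobs((abs(e@X)<60)&(abs(e@D)<190)&(Z>97)&(Z<112),20):
    l=cv2.fitLine(W[b][:,:2].astype(np.float32),cv2.DIST_HUBER,0,.01,.01).ravel();print('lever',l,D)
k=blobs((abs(e@X)<40)&(abs(e@D)<40)&(Z>128)&(Z<155),6)
for b in k: print('knob',((W[b][:,:2]-C)@X).mean(),-((W[b][:,:2]-C)@D).mean(),b.sum())
snap('side','s'+n);a=cv2.imread(f'pics/s{n}.png')[90:290,150:360];b=cv2.imread(f'pics/t{n}.png')[130:230,100:370]
cv2.imwrite(f'pics/v{n}.png',cv2.resize(a,None,fx=3,fy=3,interpolation=2));cv2.imwrite(f'pics/w{n}.png',cv2.resize(b,None,fx=2.9,fy=2.9,interpolation=2))
E
python3 fin.py 9
```

```text
tray/post x,y,z -2.6 -101.6 89.8 73
tray/post x,y,z 0.8 -161.4 86.7 17
tray/post x,y,z 13.7 -52.8 88.9 15
tray/post x,y,z 14.0 -5.8 90.5 12
tray/post x,y,z 12.8 47.2 89.6 13
tray/post x,y,z -12.1 -54.8 90.8 34
tray/post x,y,z 12.6 96.3 89.8 18
tray/post x,y,z -11.8 -5.2 89.3 32
tray/post x,y,z -12.8 44.8 90.2 34
tray/post x,y,z -12.7 95.0 89.1 31
knob? [619.   52.3 146.1] 21
knob? [559.4 708.6 139.4] 13
knob? [533.5 708.9 139. ] 12
lever [ 1.3352576e-01 -9.9104536e-01  6.1592542e+02  8.2998688e+01] [ 0.12706461 -0.99189444]
knob -0.40423043716907514 -0.5631172019269114 21
```

View pics/v9.png

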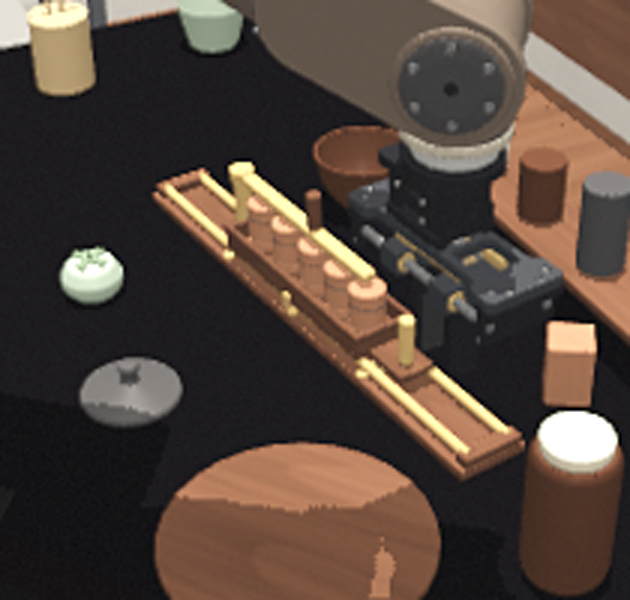

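View pics/w9.png

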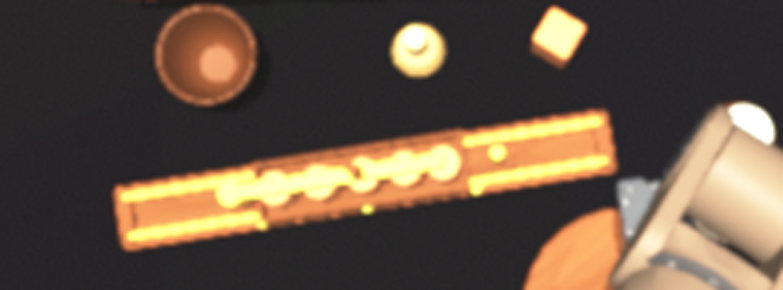

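```bash
python3 -c "
from cell import *
s=state();print(s['t'],s['ft_force']);print(job_done())"
```

```text
44.55 [-1.30038329  0.5993709  -0.18511237]
the job is handed in; nothing more can be done
None
```

The job is handed in at 44.6 s. All five round copper tins stand in the tray, the lever is shut over them, and the shuttle is in the middle station. No verdict is reported.

I opened the lever to its stop, loaded the tins one at a time, and shut the lever until it met its stop at about 3 N. I then drew the shuttle along by its post. One tin had been knocked about 23 mm aside on the turntable partway through, so I measured it again before picking it up.

**Last checks from the cameras:**
- **Tins:** the tops read 89 to 91 mm above the shelf (90 expected), so they are upright on the floor. They sit at about y = 95, 45, −6, −54 and −101 mm in the tray. The lever partly hides them, so these are approximate, and the −101 mm one is nearest to the 106 mm limit.
- **Lever:** in line with the rail to about 0.007 rad.
- **Shuttle:** the knob shows about 128.7 mm of travel and the post about 128 mm, against the 130 mm wanted. That is inside the 6 mm limit and close to the measuring error. The tray's pointer appears to meet the middle stud.
- **Surroundings:** the bystanders in view looked unmoved, but I did not measure them again. The gripper was empty and clear of everything.

Pushing into the detent briefly showed 25 N at the wrist, more than the 5 to 10 N described but far below the limit. It fell to about zero once the shuttle was home.

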